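Refit the honing rings of a bench knife sharpener and jog it

TASK

Get the kitchen's bench knife sharpener ready: lift the guard off its spindle and stand it upright at one end of the long white tray, then take the small worn ring off the top of the spindle and lay it flat in the tray beside the guard. Thread every honing ring that lies on the drying mat onto the stepped spindle, largest first and each fully home and flat on its own step. Put the guard back over the spindle, down flat on the housing, and only then press the two-stage button: down to its halfway stop, hold it there for a good second, then fully down, and let it come up. Leave the mug, the bottle and the jar where they are.

Things in the scene. Friction and masses are not known exactly. Their poses are not given: they have to be found in the camera images.
- sharpener: Bench knife sharpener, fixed: steel housing 180 mm (x) by 300 mm (y), flat top 60 mm above the table; origin under its centre. The spindle stands 80 mm to -y of its centre, the button 90 mm to +y.
- spindle_foot (a point): Top centre of the spindle's round foot (66 mm diameter, 8 mm above the housing top), on the spindle axis; z up. From here the spindle rises in four steps, 48, 38, 28 and 18 mm in diameter, each 12.5 mm high (the last 16 mm, tapered), 53.5 mm in all. The guard covers it at the start.
- spindle_tip (a point): Top centre of the spindle, 53.5 mm above spindle_foot. Each ring's bore is 4 mm wider than its own step and too small for the step below, so it rests on the shoulder under its own step whether or not other rings are there: ring a on the foot, b, c and d 12.5 mm higher each.
- ring_a_mid (a point): Honing ring a: flat grey stone ring, 70 mm outside diameter, 52 mm bore, 11 mm thick, about 90 g (the largest); lies flat on the mat, or is absent. The point is its centre, half-way up; z is its axis. Its seat on the spindle: centre 5.5 mm above spindle_foot.
- ring_b_mid (a point): Honing ring b: flat grey stone ring, 62 mm outside diameter, 42 mm bore, 11 mm thick, about 90 g (between the largest and the smallest in size); lies flat on the mat, or is absent. The point is its centre, half-way up; z is its axis. Its seat on the spindle: centre 18.0 mm above spindle_foot.
- ring_c_mid (a point): Honing ring c: flat grey stone ring, 54 mm outside diameter, 32 mm bore, 11 mm thick, about 90 g (between the largest and the smallest in size); lies flat on the mat, or is absent. The point is its centre, half-way up; z is its axis. Its seat on the spindle: centre 30.5 mm above spindle_foot.
- ring_d_mid (a point): Honing ring d: flat grey stone ring, 46 mm outside diameter, 22 mm bore, 11 mm thick, about 90 g (the smallest); lies flat on the mat, or is absent. The point is its centre, half-way up; z is its axis. Its seat on the spindle: centre 43.0 mm above spindle_foot.
- guard_knob (a point): Guard: upside-down aluminium cup, 94 mm outside and 86 mm inside diameter, 68 mm high; black knob on top: stem 26 mm diameter, 22 mm high, under a head 34 mm diameter, 8 mm high; 220 g. The point is the middle of the stem, on the axis (z), 79 mm above the cup's rim. Starts over the spindle; fully down there, rim on the housing top, it is 71 mm above spindle_foot.
- ring_worn_mid (a point): Worn ring: flat grey stone ring like the others but worn down to 38 mm outside diameter, 22 mm bore, 11 mm thick, about 50 g. The point is its centre, half-way up; z is its axis. At the start it sits on the top step of the spindle (43 mm above spindle_foot), under the guard.
- tray_in (a point): White plastic tray, fixed, 140 mm (x) by 260 mm (y) outside, walls 4 mm thick and 20 mm high: centre of its inner floor; x and y along its sides.
- button_top (a point): Grey mushroom button on the housing, 48 mm diameter: centre of its top face, which moves with it; pressed straight down. Up, it is 44 mm above the housing top. It springs back when released.
- button (a joint): First stage of the button, m: 0 up, 0.007 at the halfway stop (takes 1.2 to 3 N).
- run_stage (a joint): Second stage, m, added to the first: 0 until about 11 N pushes past the halfway stop, 0.007 fully down (15 N).
- mat: Black rubber drying mat, fixed, 290 x 290 x 4 mm; origin at the centre of its underside.
- mug: White mug, bystander, 76 mm diameter, 90 mm high; origin under its centre.
- cleaner: White bottle, bystander, 64 mm diameter, 190 mm high; origin under its centre.
- jar: Glass jar, bystander, 72 mm diameter, 100 mm high; origin under its centre.
Things that resemble listed ones, but are neither listed nor needed, are in the scene too. Leave any red or turquoise look-alike of the part that bears ring_a_mid alone.

How it is judged:
By the outcome, as a careful person would: the job done as asked, in the order asked, and still so for the second after the job is handed in, with the robot touching nothing.
Of ring_a, ring_b, ring_c, ring_d only 2 to 4 are there at a start; the rules pass over those that are not, and their reading is None.
At some moment in a run one of ring_a, ring_b, ring_c, ring_d may be knocked a few centimetres aside while the robot is not near it.
Once in a run the grip may slacken for a moment while it holds something.
It also fails if it takes over 210 s, if anything falls off the work surface, if the arm or the gripper's body presses on something with over 40 N, if the wrist force passes 120 N, or if a joint passes its speed limit or range.

ROBOT

A 6-joint arm with a two-finger parallel gripper is mounted at the origin on the work surface. World frame = base frame: x ahead of the robot, y to its left, z up, the work surface at z = 0. Lengths are in m, angles in degrees, forces in N, time in s.
With the tool pointing down it reaches from about 0.3 to 0.75 m from the base axis. Payload 8.5 kg.
Tool frame: the origin (TCP) lies at the very end of the fingers, on their centre line; the grasp point (between the pads) lies 19 mm behind it; z points along the fingers, y is the line along which they close (so a half turn about z gives the same grasp; the last joint's range is limited). The gripper opens to 85 mm and grips with 20 to 120 N. Pads are 22 mm wide; open, the fingers measure 114 mm over their backs; the gripper's body (76 mm by 85 mm) begins 54 mm behind the grasp point. The pads swing forward as they close: fully open they stand 13 mm farther back than shut.
Start: joints at [-81.95, 21.807, 74.336, -0, 83.858, -12.336], TCP at [0.192, -0.516, 0.231] pointing down, gripper open.
Joint ranges: [-178.18, 178.18], [-50.72, 133.34], [12.68, 142.11], [-81.47, 261.47], [9.98, 163.14], [-165.26, 165.26]. Speed limits (degrees/s): [136.94, 136.94, 180, 180, 180, 180].

INTERFACE

Orientations are given as a 3x3 rotation matrix whose columns are the frame's x, y, z axes.
In Python, from rig import env, optics, spotter gives the robot as it stands.
- The arm moves only by the shell command python3 -m crank 'ROWS' [FORCE]. ROWS is JSON, one flat list of numbers, 5 for each row, row after row: the finger opening in cm, from 0 to 8.54, then the shift along the tool's x, y, z in cm, then the turn about the tool's z in rad. A call has exactly 8 rows; each row shifts and turns the commanded pose from where the row before left it, along the tool's axes as they then stand; what a row does not reach is not made up. A row lasts 1/12 s, in which the tool goes at most 41.7 mm and 7.16 degrees, less where a joint would pass 70% of its speed; a pose out of reach is approached as far as the arm can. A call is refused whole if a number of a shift passes 4.17 or a number of a turn 0.125, either way. A call with a gripper value outside its range is refused whole. The fingers move at their own pace and stop on an object; FORCE is the grip in N (left out, the last holds). Time passes only in rows, so rows that do not move let the fingers close, or fill a call up. It gives the time, the measured TCP pose, the force, the opening and the grip force at its end, in the units of the state.
- env.observe(): the state, without advancing time (a new reading comes with each control period).
- optics.get_image(name): name is "scene" or "top" or "wrist"; returns a dict with "color" (480x640x3 uint8, red, green, blue), "intrinsics" (3x3 intrinsics, pixels), "pose" (4x4, takes a point from camera to world coordinates). Camera axes: x right, y up, looking along -z (the intrinsics and any distortion apply to the point x, -y, -z); pixel columns grow to the right and rows downward; lengths in m; the calibration is good to about 2 mm. The wrist camera is an equidistant fisheye: a pixel r from the principal point sees the ray r / f radians off the axis. A picture is of the moment at which its call begins. There is no depth.
- env.close_job(): hands the job in; it is judged then, once.
Trained networks look in a picture, given as the dict that the camera call returned (one of the last four; its "shot" number tells which), for a name from the list of things; names that differ only in an ending like _2 or _b are one class to them, and where a whole thing is asked for, a point or a joint stands for the part that bears it (a point fixed in the world has none). Each returns a list of dicts, best first, with "score" (0 to 1); they miss things now and then, are a little off and sometimes report something else, mostly with a low value. They report only what shows in the picture. A call takes as long as a camera call. They do not tell look-alikes from the thing itself.
- spotter.look_for(picture, query): "at" ([column, row] as shares, 0 to 1, of the picture: columns of its width, rows of its height, amid what is visible of it).
The state is a dict: "time_s": time; "q": joint angles; "qvel": joint speeds; "joint_efforts": joint torques, N m; "position": TCP position; "tool_rot": TCP orientation; "ft_force": force on the tool from outside, world axes, zero at the start; "wrist_torque": the same for the moment, N m; "grip_width": finger opening in m; "gripper_force": force on a finger pad.
Only numpy, scipy, OpenCV 4.12 (cv2) and the standard library are available. Lean on these libraries where they do the work, as an engineer would, in place of code of your own. Each camera call takes 0.05 s, during which the arm holds its last target. There are 200 camera calls.

## Working session

There is one attempt and no reset: what is moved stays moved. The work goes in short steps, Python scripts to look and compute and a shell command to move; the robot and the scene stay as the last step left them, time stands still between calls to the robot, and variables do not carry over. Pictures are saved under pics/ and viewed, at most 14 in all, crops included, and the job is handed in when it is done.

```bash
ls; mkdir -p pics; cat > h.py <<'E'
import numpy as np, cv2
from rig import env, optics, spotter
def ray(im,u,v):
    K=np.array(im["intrinsics"]);P=np.array(im["pose"])
    x=(u-K[0,2])/K[0,0];y=(v-K[1,2])/K[1,1]
    if im.get("_w"):
        r=np.hypot(x,y);s=np.sin(r)/max(r,1e-9);d=np.array([x*s,-y*s,-np.cos(r)])
    else: d=np.array([x,-y,-1.])
    return P[:3,3],P[:3,:3]@d
def at(im,u,v,z):
    o,d=ray(im,u,v);return o+d*(z-o[2])/d[2]
def proj(im,p):
    K=np.array(im["intrinsics"]);P=np.array(im["pose"]);c=P[:3,:3].T@(np.array(p)-P[:3,3]);c=np.array([c[0],-c[1],-c[2]])
    if im.get("_w"):
        r=np.hypot(c[0],c[1]);t=np.arctan2(r,c[2]);q=c[:2]/max(r,1e-9)*t
    else:q=c[:2]/c[2]
    return np.array([K[0,0]*q[0]+K[0,2],K[1,1]*q[1]+K[1,2]])
def shot(n):
    im=optics.get_image(n);im["_w"]=(n=="wrist");return im
def save(im,f): cv2.imwrite("pics/"+f,im["color"][:,:,::-1])
def st():
    s=env.observe();print("t",round(s["time_s"],2),"p",np.round(s["position"],4),"F",np.round(s["ft_force"],1),"w",round(s["grip_width"],4),"g",round(s["gripper_force"],1));return s
E
python3 - <<'E'
from h import *
s=st();print(np.round(s["tool_rot"],3))
for n in("scene","top"):
    im=shot(n);save(im,n+"0.png");print(n,np.round(im["pose"],3).tolist(),im["intrinsics"])
    for q,z in(("sharpener",.03),("guard_knob",.139),("tray_in",.004),("button_top",.104),("mat",.004),("ring_a_mid",.0095),("mug",.09),("cleaner",.19),("jar",.1)):
        for d in spotter.look_for(im,q)[:6]:
            u,v=d["at"][0]*640,d["at"][1]*480;print(q,round(d["score"],2),round(u),round(v),np.round(at(im,u,v,z),3))
E
```

```text
pics
t 0.0 p [ 0.1916 -0.5152  0.2307] F [-1.1 -0.9  0.7] w 0.0854 g 0.0
[[ 0.937  0.348 -0.   ]
 [ 0.348 -0.937  0.002]
 [ 0.    -0.001 -1.   ]]
scene [[-0.627, -0.618, 0.475, 1.049], [0.779, -0.498, 0.38, 0.434], [0.001, 0.608, 0.794, 0.973], [0.0, 0.0, 0.0, 1.0]] [[537.97964705   0.         318.63410269]
 [  0.         537.97964705 245.47010021]
 [  0.           0.           1.        ]]
sharpener 0.94 393 354 [0.6   0.257 0.03 ]
guard_knob 0.73 347 306 [0.625 0.159 0.139]
guard_knob 0.16 426 348 [0.607 0.315 0.139]
button_top 0.8 428 352 [0.593 0.316 0.104]
mat 0.75 255 238 [ 0.545 -0.158  0.004]
ring_a_mid 0.88 296 228 [ 0.465 -0.1    0.009]
ring_a_mid 0.8 289 159 [ 0.303 -0.263  0.009]
ring_a_mid 0.58 320 187 [ 0.33  -0.139  0.009]
ring_a_mid 0.31 394 353 [0.587 0.254 0.009]
mug 0.71 373 223 [0.401 0.063 0.09 ]
mug 0.59 396 353 [0.624 0.271 0.09 ]
cleaner 0.64 204 314 [ 0.814 -0.001  0.19 ]
jar 0.74 167 283 [ 0.784 -0.155  0.1  ]
top [[-0.145, 0.967, -0.211, 0.379], [-0.989, -0.141, 0.031, 0.041], [-0.0, 0.213, 0.977, 0.971], [0.0, 0.0, 0.0, 1.0]] [[483.70128222   0.         322.94802517]
 [  0.         483.70128222 232.04460512]
 [  0.           0.           1.        ]]
sharpener 0.7 203 246 [0.587 0.251 0.03 ]
guard_knob 0.8 254 226 [0.588 0.135 0.139]
tray_in 0.89 203 361 [0.368 0.277 0.004]
tray_in 0.53 449 202 [ 0.613 -0.258  0.004]
button_top 0.9 160 243 [0.589 0.312 0.104]
mat 0.83 412 245 [ 0.534 -0.165  0.004]
ring_a_mid 0.97 444 354 [ 0.315 -0.186  0.009]
ring_a_mid 0.74 500 369 [ 0.272 -0.287  0.009]
ring_a_mid 0.57 392 289 [ 0.452 -0.108  0.009]
mug 0.94 319 339 [0.378 0.048 0.09 ]
cleaner 0.73 341 121 [ 0.738 -0.043  0.19 ]
cleaner 0.71 203 248 [0.548 0.215 0.19 ]
jar 0.6 406 129 [ 0.746 -0.174  0.1  ]
jar 0.38 206 362 [0.367 0.248 0.1  ]
jar 0.3 444 197 [ 0.6  -0.22  0.1 ]
```

View pics/top0.png

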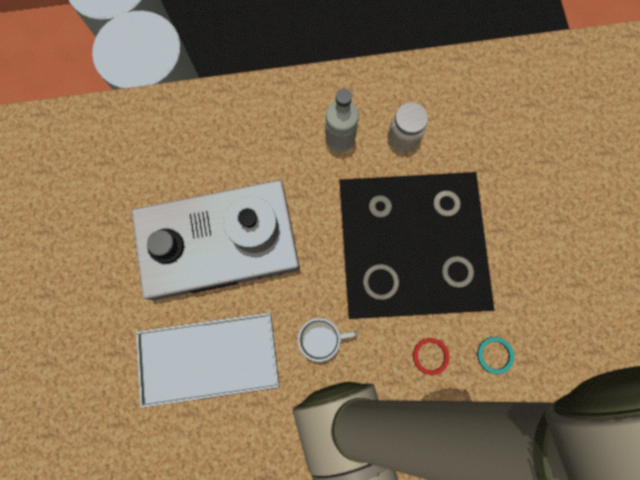

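View pics/scene0.png

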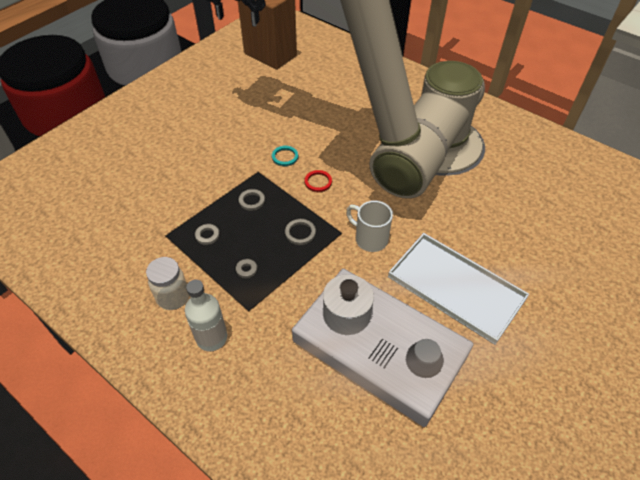

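Top view: the four grey rings on the mat are at about (381,282) large, (458,272), (447,203) and (380,206) small. The red (431,356) and turquoise (496,355) rings are off the mat, so they are the look-alikes. The guard knob is at (248,217), the button at (160,243) and the tray spans (136–278, 314–405). I'll measure them more finely next.

```bash
cat >> h.py <<'E'
def rings(im,uv,z=.0095,win=26):
    g=cv2.cvtColor(im["color"],cv2.COLOR_RGB2GRAY);out=[]
    for u,v in uv:
        u0,v0=int(u)-win,int(v)-win;c=g[max(v0,0):v0+2*win,max(u0,0):u0+2*win];u0=max(u0,0);v0=max(v0,0)
        _,b=cv2.threshold(c,0,255,cv2.THRESH_OTSU)
        cs,_=cv2.findContours(b,cv2.RETR_EXTERNAL,cv2.CHAIN_APPROX_NONE);k=max(cs,key=cv2.contourArea)
        pts=np.array([at(im,p[0][0]+u0,p[0][1]+v0,z+.0055)[:2] for p in k])
        A=np.c_[2*pts,np.ones(len(pts))];s=np.linalg.lstsq(A,(pts**2).sum(1),rcond=None)[0]
        out.append((s[0],s[1],2000*np.sqrt(s[2]+s[0]**2+s[1]**2)))
    return np.array(out)
E
python3 - <<'E'
from h import *
a=shot("top");b=shot("scene")
print("top",np.round(rings(a,[(381,282),(458,272),(447,203),(380,206)]),4).tolist())
print("scene",np.round(rings(b,[(300,232),(252,199),(207,234),(246,268)]),4).tolist())
print("knob",at(a,248,217,.158),at(b,348,289,.158),"but",at(a,159,242,.104),at(b,428,350,.104))
print("tray rim t",[np.round(at(a,*p,.02)[:2],3).tolist() for p in((136,331),(271,314),(278,388),(142,405))])
print("tray rim s",[np.round(at(b,*p,.02)[:2],3).tolist() for p in((389,271),(424,236),(526,293),(496,337))])
print("hous t",[np.round(at(a,*p,.06)[:2],3).tolist() for p in((133,209),(281,183),(298,268),(147,297))])
big=[cv2.resize(i["color"][r:r+150,c:c+200],None,fx=3,fy=3,interpolation=cv2.INTER_CUBIC) for i,r,c in((a,170,320),)]
cv2.imwrite("pics/mat.png",big[0][:,:,::-1])
E
```

```text
top [[0.4696, -0.0872, 68.873], [0.4671, -0.2421, 60.8449], [0.6088, -0.2484, 52.8357], [0.6225, -0.1121, 44.8089]]
scene [[0.4694, -0.0863, 68.3692], [0.4666, -0.2413, 59.5542], [0.6091, -0.2473, 53.0064], [0.6222, -0.1109, 44.4803]]
knob [0.59916294 0.14035745 0.158     ] [0.60563181 0.14619348 0.158     ] but [0.59054815 0.31305876 0.104     ] [0.5898188  0.31451643 0.104     ]
tray rim t [[0.443, 0.396], [0.437, 0.135], [0.299, 0.138], [0.306, 0.394]]
tray rim s [[0.438, 0.139], [0.309, 0.146], [0.305, 0.393], [0.437, 0.393]]
hous t [[0.674, 0.372], [0.685, 0.08], [0.513, 0.07], [0.5, 0.357]]
```

View pics/mat.png

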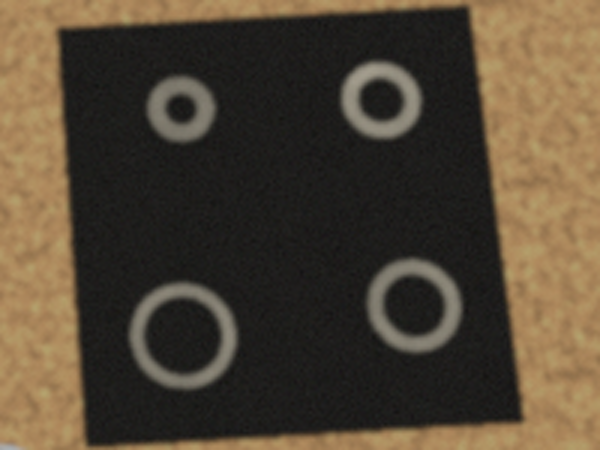

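Four grey rings, and the two cameras agree on each within about 1 mm: a 69 mm at (.4695,-.087), b 60 mm at (.467,-.242), c 53 mm at (.609,-.248), d 45 mm at (.622,-.1115). They are the stones meant. Next I'll go above the guard.

```bash
python3 -m crank '[8,0,0,-1,0.119, 8,0,0,-1,0.119, 8,0,0,-1,0.118, 8,2,-3.2,-0.5,0, 8,2,-3.2,-0.5,0, 8,2,-3.2,-0.5,0, 8,2,-3.2,-0.5,0, 8,2,-3.2,-0.5,0]' && python3 -m crank '[8,2,-3.2,-0.5,0, 8,2,-3.2,-0.5,0, 8,2,-3.2,0,0, 8,2,-3.2,0,0, 8,2,-3.2,0,0, 8,2,-3.2,0,0, 8,2,-3.2,0,0, 8,2,-3.2,0,0]' && python3 -m crank '[8,2,-3.2,0,0, 8,2,-3.2,0,0, 8,2,-3.2,0,0, 8,2,-3.2,0,0, 8,2,-3.2,0,0, 8,2,-3.2,0,0, 8,0.5,-1.5,0,0, 8,0,0,0,0]'
python3 - <<'E'
from h import *
s=st();print(np.round(s["tool_rot"],3).tolist(),np.round(s["q"],1))
im=shot("wrist");save(im,"w1.png");print(np.round(im["pose"],3).tolist(),im["intrinsics"],im["color"].shape)
print("proj knob",proj(im,(.6,.143,.158)),"tcp",proj(im,s["position"]))
E
```

```text
time_s: 1.77
position: [0.2921, -0.3539, 0.2866]
tool_rot: [[1.0, -0.001, 0.0], [-0.001, -1.0, -0.0], [0.0, 0.0, -1.0]]
ft_force: [0.7, -0.6, -0.6]
grip_width: 0.0802
gripper_force: 0.0
time_s: 2.43
position: [0.4523, -0.0977, 0.2966]
tool_rot: [[1.0, -0.0, 0.001], [-0.0, -1.0, -0.0], [0.001, 0.0, -1.0]]
ft_force: [-0.5, -0.8, -0.1]
grip_width: 0.0802
gripper_force: 0.0
time_s: 3.1
position: [0.5774, 0.1104, 0.2954]
tool_rot: [[1.0, 0.004, -0.001], [0.004, -1.0, 0.001], [-0.001, -0.001, -1.0]]
ft_force: [-0.3, -0.7, -0.5]
grip_width: 0.0803
gripper_force: 0.0
t 3.1 p [0.5774 0.1104 0.2954] F [-0.3 -0.7 -0.5] w 0.0803 g 0.0
[[1.0, 0.004, -0.001], [0.004, -1.0, 0.001], [-0.001, -0.001, -1.0]] [-0.7 23.8 60.6  0.  95.6 89.1]
[[0.004, 0.953, 0.302, 0.655], [-1.0, 0.004, 0.0, 0.11], [-0.001, -0.302, 0.953, 0.438], [0.0, 0.0, 0.0, 1.0]] [[371.64829954   0.         320.84904017]
 [  0.         371.64829954 237.70266191]
 [  0.           0.           1.        ]] (480, 640, 3)
proj knob [278.5678794  195.41770167] tcp [320.53174226 308.55742899]
```

View pics/w1.png

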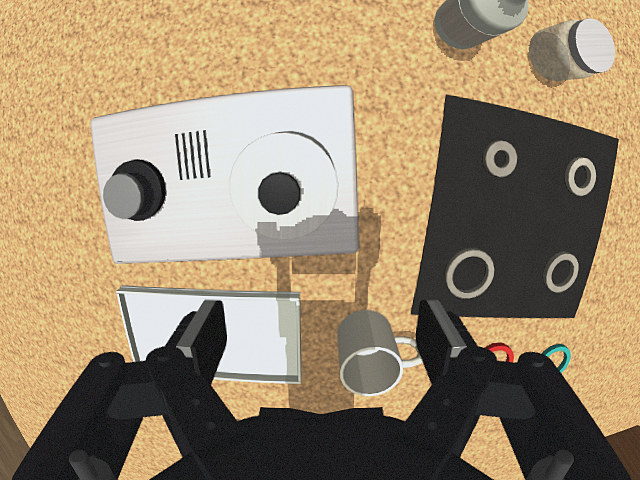

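Wrist view: the knob head is at (280,194), within 2 px of my prediction of (278.6,195.4), so the spindle is near (0.601,0.142). I'll descend and grip the head.

```bash
python3 -m crank '[5.5,1.2,-1.6,0,0, 5.5,1.2,-1.6,1,0, 5.5,0,0,3,0, 5.5,0,0,3,0, 5.5,0,0,3,0, 5.5,0,0,3,0, 5.5,0,0,1,0, 5.5,0,0,0.5,0]' && python3 -m crank '[5.5,0,0,1,0, 5.5,0,0,0.7,0, 5.5,0,0,0,0, 2.5,0,0,0,0, 2.5,0,0,0,0, 2.5,0,0,0,0, 2.5,0,0,0,0, 2.5,0,0,0,0]' 60
```

```text
time_s: 3.82
position: [0.6, 0.1383, 0.1501]
tool_rot: [[1.0, -0.001, -0.003], [-0.001, -1.0, -0.0], [-0.003, 0.0, -1.0]]
ft_force: [0.2, 0.2, 0.6]
grip_width: 0.0549
gripper_force: 0.0
time_s: 4.48
position: [0.6012, 0.1396, 0.1354]
tool_rot: [[1.0, 0.0, 0.002], [0.0, -1.0, 0.0], [0.002, -0.0, -1.0]]
ft_force: [-0.9, 2.1, 7.0]
grip_width: 0.0315
gripper_force: 59.2
```

```bash
python3 -m crank '[2.5,0,0,-0.5,0, 2.5,0,0,-1,0, 2.5,0,0,-2,0, 2.5,0,0,-2.5,0, 2.5,0,0,-2.5,0, 2.5,0,0,-1.5,0, 2.5,0,0,0,0, 2.5,0,0,0,0]'
python3 - <<'E'
from h import *
st();im=shot("wrist");save(im,"w2.png")
E
```

```text
time_s: 5.15
position: [0.6006, 0.1393, 0.2346]
tool_rot: [[1.0, -0.0, 0.001], [-0.0, -1.0, -0.0], [0.001, 0.0, -1.0]]
ft_force: [0.1, -0.3, -3.0]
grip_width: 0.0315
gripper_force: 59.6
t 5.15 p [0.6006 0.1393 0.2346] F [ 0.1 -0.3 -3. ] w 0.0315 g 59.6
```

View pics/w2.png

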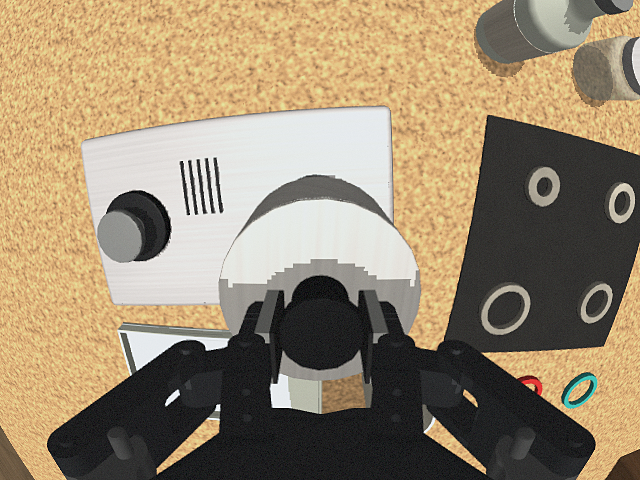

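```bash
python3 -m crank '[2.5,-2.5,-2.1,0,0, 2.5,-2.5,-2.1,0,0, 2.5,-2.5,-2.1,0,0, 2.5,-2.5,-2.1,0,0, 2.5,-2.5,-2.1,0,0, 2.5,-2.5,-2.1,0,0, 2.5,-2.5,-2.1,0,0, 2.5,-2.5,-2.1,0,0]' && python3 -m crank '[2.5,-1.5,-1.1,0,0, 2.5,-1.2,-1.1,0,0, 2.5,0,0,2,0, 2.5,0,0,2.5,0, 2.5,0,0,2.5,0, 2.5,0,0,2.5,0, 2.5,0,0,2,0, 2.5,0,0,1,0]' && python3 -m crank '[2.5,0,0,0.8,0, 2.5,0,0,0.5,0, 2.5,0,0,0.5,0, 2.5,0,0,0.3,0, 2.5,0,0,0.2,0, 2.5,0,0,0.2,0, 2.5,0,0,0,0, 2.5,0,0,0,0]'
```

```text
time_s: 5.87
position: [0.3988, 0.3079, 0.2328]
tool_rot: [[1.0, -0.001, -0.003], [-0.001, -1.0, -0.001], [-0.003, 0.001, -1.0]]
ft_force: [-0.2, 0.8, -1.5]
grip_width: 0.0321
gripper_force: 47.6
time_s: 6.53
position: [0.3719, 0.3284, 0.1057]
tool_rot: [[1.0, -0.0, -0.006], [-0.0, -1.0, -0.003], [-0.006, 0.003, -1.0]]
ft_force: [-0.1, 0.1, -1.9]
grip_width: 0.0312
gripper_force: 59.6
time_s: 7.2
position: [0.3738, 0.3295, 0.0846]
tool_rot: [[1.0, -0.0, 0.0], [-0.0, -1.0, 0.0], [0.0, -0.0, -1.0]]
ft_force: [-0.7, -0.1, -1.5]
grip_width: 0.0315
gripper_force: 59.6
```

```bash
python3 -m crank '[2.5,0,0,0.1,0, 2.5,0,0,0.1,0, 2.5,0,0,0.1,0, 2.5,0,0,0.1,0, 2.5,0,0,0.05,0, 2.5,0,0,0,0, 2.5,0,0,0,0, 2.5,0,0,0,0]'; python3 - <<'E'
from h import *
im=shot("scene");a=shot("top")
c=np.hstack([cv2.resize(im["color"][190:350,330:530],(400,320)),cv2.resize(a["color"][280:440,110:310],(400,320))])
cv2.imwrite("pics/p3.png",c[:,:,::-1])
E
```

```text
time_s: 7.87
position: [0.3737, 0.3294, 0.0798]
tool_rot: [[1.0, -0.0, -0.0], [-0.0, -1.0, -0.0], [-0.0, 0.0, -1.0]]
ft_force: [-0.4, 0.4, -1.7]
grip_width: 0.0314
gripper_force: 59.7
```

View pics/p3.png

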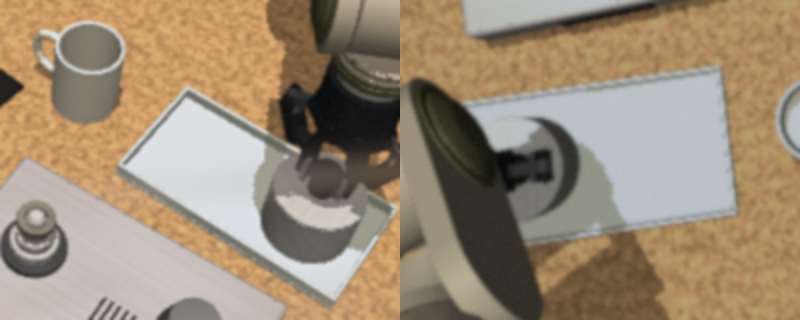

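The guard is inside the tray at its far end, still just off the floor. The spindle with the worn ring is now uncovered. I'll go down a bit more, then release.

```bash
python3 -m crank '[2.5,0,0,0.1,0, 2.5,0,0,0.1,0, 2.5,0,0,0,0, 2.5,0,0,0,0, 2.5,0,0,0,0, 2.5,0,0,0,0, 2.5,0,0,0,0, 2.5,0,0,0,0]'
```

```text
time_s: 8.63
position: [0.3743, 0.3302, 0.0792]
tool_rot: [[1.0, -0.0, 0.002], [-0.0, -1.0, 0.002], [0.002, -0.002, -1.0]]
ft_force: [-2.6, 2.7, 11.7]
grip_width: 0.0313
gripper_force: 60.7
```

```bash
python3 -m crank '[5.5,0,0,0,0, 5.5,0,0,0,0, 5.5,0,0,0,0, 5.5,0,0,-1.5,0, 5.5,0,0,-3,0, 5.5,0,0,-3.5,0, 5.5,0,0,-3.5,0, 5.5,0,0,-3.5,0]' && python3 -m crank '[6,2.5,2.1,0,0, 6,2.5,2.1,0,0, 6,2.5,2.1,0,0, 6,2.5,2.1,0,0, 6,2.5,2.1,0,0, 6,2.5,2.1,0,0, 6,2.5,2.1,0,0, 6,2.5,2.1,0,0]' && python3 -m crank '[6,2.3,2.1,0,0, 6,0,0,0,0, 6,0,0,0,0, 6,0,0,0,0, 6,0,0,0,0, 6,0,0,0,0, 6,0,0,0,0, 6,0,0,0,0]'
python3 - <<'E'
from h import *
s=st();im=shot("wrist");p=(.6,.142,.12);q=proj(im,p);print(q)
r,c=int(q[1])-75,int(q[0])-100
cv2.imwrite("pics/w4.png",cv2.resize(im["color"][r:r+150,c:c+200],None,fx=4,fy=4,interpolation=cv2.INTER_CUBIC)[:,:,::-1]);np.save("w4.npy",im["color"]);print(r,c,at(im,q[0],q[1],.1215))
E
```

```text
time_s: 9.3
position: [0.3734, 0.3292, 0.2293]
tool_rot: [[1.0, -0.0, -0.001], [-0.0, -1.0, -0.0], [-0.001, 0.0, -1.0]]
ft_force: [0.8, -0.5, -0.6]
grip_width: 0.0549
gripper_force: 0.0
time_s: 9.97
position: [0.5747, 0.16, 0.2275]
tool_rot: [[1.0, -0.0, -0.001], [-0.0, -1.0, -0.0], [-0.001, 0.0, -1.0]]
ft_force: [-0.1, -0.0, 0.4]
grip_width: 0.0597
gripper_force: 0.0
time_s: 10.63
position: [0.5964, 0.1409, 0.2281]
tool_rot: [[1.0, 0.001, 0.0], [0.001, -1.0, 0.0], [0.0, -0.0, -1.0]]
ft_force: [0.9, -0.6, 0.2]
grip_width: 0.0605
gripper_force: 0.0
t 10.63 p [0.5964 0.1409 0.2281] F [ 0.9 -0.6  0.2] w 0.0605 g 0.0
[319.12206642 230.18505543]
155 219 [0.60043989 0.14199284 0.1215    ]
```

View pics/w4.png

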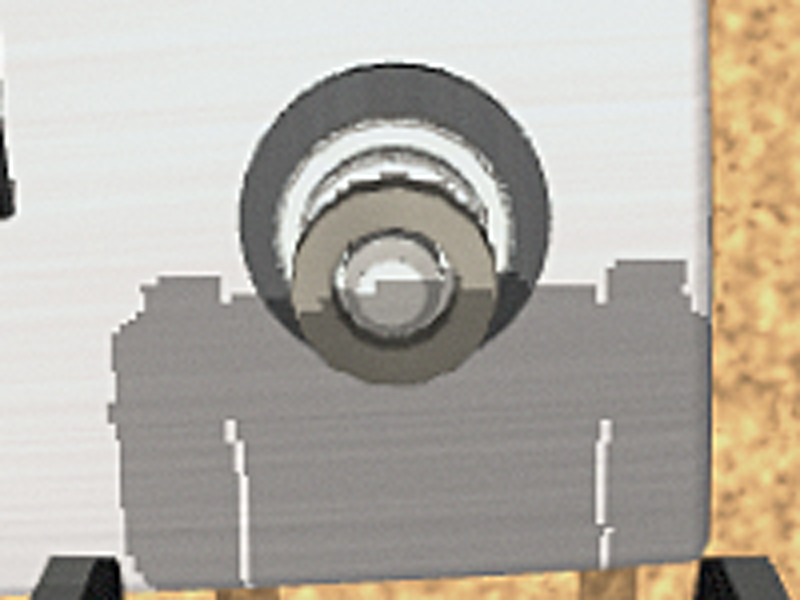

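Zoomed, the spindle tip is centred at (392,283), that is image (317,225.8). The worn ring is at (394.5,283) and the dark foot disc at (395,213).

```bash
python3 - <<'E'
from h import *
im=shot("wrist")
for n,u,v,z in(("tip",392,283,.1215),("worn",394.5,283,.1165),("foot",395,213,.068),("footL",240,213,.068),("footR",550,213,.068),("footT",395,62,.068)):
    print(n,at(im,219+u/4,155+v/4,z))
a=shot("top");b=shot("scene")
for d in spotter.look_for(im,"ring_worn_mid")[:2]: print(d,at(im,d["at"][0]*640,d["at"][1]*480,.111))
E
```

```text
tip [0.60374308 0.14334765 0.1215    ]
worn [0.60234149 0.14295806 0.1165    ]
foot [0.60391007 0.14327046 0.068     ]
footL [0.60398242 0.17573201 0.068     ]
footR [0.6040211  0.11086635 0.068     ]
footT [0.63561734 0.14324446 0.068     ]
{'at': [0.4909, 0.445], 'score': 0.85} [0.60986386 0.14547231 0.111     ]
```

```bash
python3 -m crank '[6,0.6,-0.2,0.5,0, 6,0,0,2,0, 6,0,0,2.5,0, 6,0,0,2.5,0, 6,0,0,2,0, 6,0,0,1.5,0, 6,0,0,0.7,0, 6,0,0,0.4,0]' 40 && python3 -m crank '[6,0,0,0,0, 6,0,0,0,0, 3,0,0,0,0, 3,0,0,0,0, 3,0,0,0,0, 3,0,0,0,0, 3,0,0,0,0, 3,0,0,0,0]' && python3 -m crank '[3,0,0,-0.3,0, 3,0,0,-0.7,0, 3,0,0,-1,0, 3,0,0,-1,0, 3,0,0,-1,0, 3,0,0,-1,0, 3,0,0,0,0, 3,0,0,0,0]'
```

```text
time_s: 11.55
position: [0.6027, 0.1424, 0.1056]
tool_rot: [[1.0, -0.0, -0.002], [-0.0, -1.0, -0.0], [-0.002, 0.0, -1.0]]
ft_force: [1.2, -0.5, -0.1]
grip_width: 0.0603
gripper_force: 0.0
time_s: 12.22
position: [0.6032, 0.1424, 0.1082]
tool_rot: [[1.0, -0.0, 0.002], [-0.0, -1.0, 0.0], [0.002, -0.0, -1.0]]
ft_force: [-0.2, -0.7, 6.5]
grip_width: 0.0354
gripper_force: 39.6
time_s: 12.88
position: [0.6029, 0.1424, 0.1575]
tool_rot: [[1.0, -0.0, 0.001], [-0.0, -1.0, 0.0], [0.001, -0.0, -1.0]]
ft_force: [-0.7, -0.5, -0.6]
grip_width: 0.0354
gripper_force: 40.1
```

```bash
python3 -m crank '[3,-2.9,-0.7,0,0, 3,-2.9,-0.7,0,0, 3,-2.9,-0.7,0,0, 3,-2.9,-0.7,0,0, 3,-2.9,-0.7,0,0, 3,-2.9,-0.7,0,0, 3,-2.9,-0.7,0,0, 3,-2.9,-0.7,0,0]' && python3 -m crank '[3,0,0,0,0, 3,0,0,2,0, 3,0,0,3,0, 3,0,0,3,0, 3,0,0,3,0, 3,0,0,2,0, 3,0,0,1,0, 3,0,0,0.4,0]' && python3 -m crank '[3,0,0,0.2,0, 3,0,0,0.1,0, 3,0,0,0.1,0, 3,0,0,0.1,0, 3,0,0,0,0, 3,0,0,0,0, 3,0,0,0,0, 3,0,0,0,0]'
```

```text
time_s: 13.55
position: [0.3689, 0.1985, 0.1564]
tool_rot: [[1.0, -0.0, -0.001], [-0.0, -1.0, -0.0], [-0.001, 0.0, -1.0]]
ft_force: [-0.5, 0.9, -0.6]
grip_width: 0.0354
gripper_force: 40.1
time_s: 14.22
position: [0.3703, 0.1981, 0.011]
tool_rot: [[1.0, -0.0, -0.003], [-0.0, -1.0, -0.001], [-0.003, 0.001, -1.0]]
ft_force: [-1.1, 0.5, -0.3]
grip_width: 0.0356
gripper_force: 40.1
time_s: 14.88
position: [0.3708, 0.1985, 0.008]
tool_rot: [[1.0, -0.0, 0.0], [-0.0, -1.0, 0.0], [0.0, -0.0, -1.0]]
ft_force: [0.3, 0.3, -0.2]
grip_width: 0.0354
gripper_force: 40.1
```

```bash
python3 -m crank '[3,0,0,0.1,0, 3,0,0,0,0, 5.5,0,0,0,0, 5.5,0,0,0,0, 5.5,0,0,0,0, 5.5,0,0,-2,0, 5.5,0,0,-3,0, 5.5,0,0,-3,0]' && python3 -m crank '[5.5,0,0,-3,0, 5.5,0,0,-3,0, 8,0,0,-2,0, 8,1.2,3.5,0,0, 8,1.2,3.5,0,0, 8,1.2,3.5,0,0, 8,1.2,3.5,0,0, 8,1.2,3.5,0,0]' && python3 -m crank '[8,1.2,3.5,0,0, 8,1.2,3.5,0,0, 8,1.2,3.5,0,0, 8,0.2,0.5,0,0, 8,0,0,0,0, 8,0,0,0,0, 8,0,0,0,0, 8,0,0,0,0]'
python3 - <<'E'
from h import *
s=st();im=shot("wrist");R=[(.4695,-.0868),(.467,-.2417),(.609,-.248),(.6224,-.1115)]
uv=[proj(im,(*r,.015)) for r in R];print(np.round(uv))
print(np.round(rings(im,uv[:1],win=75),4))
b=shot("top");print(np.round(rings(b,[(458,272),(447,203),(380,206)]),4));save(im,"w5.png")
c=b["color"][300:420,120:320];cv2.imwrite("pics/tray5.png",np.vstack([cv2.resize(c,(640,384)),cv2.resize(im["color"],(288,216)) if 0 else np.zeros((2,640,3),np.uint8)])[:,:,::-1])
E
```

```text
time_s: 15.55
position: [0.3701, 0.1983, 0.0875]
tool_rot: [[1.0, -0.0, -0.002], [-0.0, -1.0, -0.0], [-0.002, 0.0, -1.0]]
ft_force: [0.5, -0.5, 0.7]
grip_width: 0.0552
gripper_force: 0.0
time_s: 16.22
position: [0.4308, 0.0217, 0.167]
tool_rot: [[1.0, -0.0, 0.0], [-0.0, -1.0, 0.0], [0.0, -0.0, -1.0]]
ft_force: [1.3, 0.1, 0.3]
grip_width: 0.08
gripper_force: 0.0
time_s: 16.88
position: [0.4682, -0.0853, 0.1669]
tool_rot: [[1.0, 0.001, -0.0], [0.001, -1.0, 0.0], [-0.0, -0.0, -1.0]]
ft_force: [-0.4, -0.1, 0.4]
grip_width: 0.08
gripper_force: 0.0
t 16.88 p [ 0.4682 -0.0853  0.1669] F [-0.4 -0.1  0.4] w 0.08 g 0.0
[[323. 218.]
 [497. 222.]
 [513.  62.]
 [355.  29.]]
[[ 0.4712 -0.0863 67.862 ]]
[[ 0.4906 -0.2263 72.0366]
 [ 0.5872 -0.2381 85.1922]
 [ 0.6014 -0.128  73.5366]]
```

View pics/w5.png

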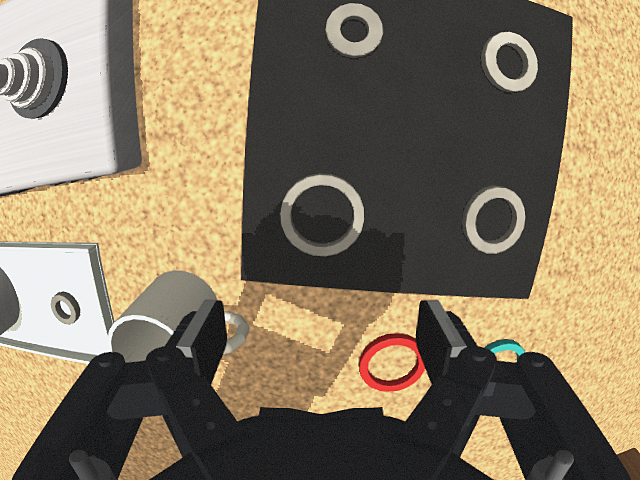

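Ring a is at (322,215) and the fit agrees with the first measurement. The worn ring lies flat in the tray at (65,307). The other rings are unmoved at (497,220), (510,61) and (354,29). I'll descend on ring a, squeeze it, turn 90° and squeeze again, which centres it in both axes.

```bash
python3 -m crank '[8.3,0.2,0.1,2,0, 8.3,0,0,3,0, 8.3,0,0,3,0, 8.3,0,0,3,0, 8.3,0,0,2.5,0, 8.3,0,0,1.5,0, 8.3,0,0,0.8,0, 8.3,0,0,0.4,0]' 40 && python3 -m crank '[8.3,0,0,0.2,0, 8.3,0,0,0.1,0, 8.3,0,0,0,0, 6.5,0,0,0,0, 6.5,0,0,0,0, 6.5,0,0,0,0, 6.5,0,0,0,0, 6.5,0,0,0,0]'
```

```text
time_s: 17.65
position: [0.4704, -0.0871, 0.0041]
tool_rot: [[1.0, 0.0, -0.001], [0.0, -1.0, 0.001], [-0.001, -0.001, -1.0]]
ft_force: [-0.0, 0.3, 0.0]
grip_width: 0.083
gripper_force: 0.0
time_s: 18.32
position: [0.4711, -0.0877, 0.003]
tool_rot: [[1.0, -0.0, 0.002], [-0.0, -1.0, -0.001], [0.002, 0.001, -1.0]]
ft_force: [-1.6, 0.3, 10.3]
grip_width: 0.0674
gripper_force: 42.2
```

```bash
python3 -m crank '[8.4,0,0,0,0, 8.4,0,0,0,0, 8.4,0,0,0,0, 8.4,0,0,0,-0.1208, 8.4,0,0,0,-0.1208, 8.4,0,0,0,-0.1208, 8.4,0,0,0,-0.1208, 8.4,0,0,0,-0.1208]' && python3 -m crank '[8.4,0,0,0,-0.1208, 8.4,0,0,0,-0.1208, 8.4,0,0,0,-0.1208, 8.4,0,0,0,-0.1208, 8.4,0,0,0,-0.1208, 8.4,0,0,0,-0.1208, 8.4,0,0,0,-0.1208, 8.4,0,0,0,-0.1208]' && python3 -m crank '[8.4,0,0,0,0, 8.4,0,0,0,0, 6.5,0,0,0,0, 6.5,0,0,0,0, 6.5,0,0,0,0, 6.5,0,0,0,0, 6.5,0,0,0,0, 6.5,0,0,0,0]' 50
```

```text
time_s: 18.98
position: [0.4707, -0.0876, 0.0018]
tool_rot: [[0.82, 0.573, -0.0], [0.573, -0.82, 0.0], [-0.0, -0.0, -1.0]]
ft_force: [0.4, 0.0, 0.2]
grip_width: 0.084
gripper_force: 0.0
time_s: 19.65
position: [0.4707, -0.0876, 0.0018]
tool_rot: [[-0.005, 1.0, -0.0], [1.0, 0.005, 0.0], [0.0, -0.0, -1.0]]
ft_force: [-0.6, 0.7, -0.5]
grip_width: 0.0838
gripper_force: 0.0
time_s: 20.32
position: [0.4707, -0.0876, 0.0024]
tool_rot: [[0.003, 1.0, 0.0], [1.0, -0.003, -0.0], [-0.0, 0.0, -1.0]]
ft_force: [-1.6, 0.4, 9.3]
grip_width: 0.0672
gripper_force: 53.7
```

```bash
python3 -m crank '[6.5,0,0,-0.5,0, 6.5,0,0,-2,0, 6.5,0,0,-3,0, 6.5,0,0,-3,0, 6.5,0,0,-3,0, 6.5,0,0,-3,0, 6.5,2.0,1.2,0,0, 6.5,3.0,1.7,0,0]' && python3 -m crank '[6.5,3.0,1.7,0,0, 6.5,3.0,1.7,0,0, 6.5,3.0,1.7,0,0, 6.5,3.0,1.7,0,0, 6.5,3.0,1.7,0,0, 6.5,2.0,1.2,0,0, 6.5,0.96,0.65,0,0, 6.5,0,0,0,0]' && python3 -m crank '[6.5,0,0,0,0, 6.5,0,0,0,0, 6.5,0,0,0,0, 6.5,0,0,0,0, 6.5,0,0,0,0, 6.5,0,0,0,0, 6.5,0,0,0,0, 6.5,0,0,0,0]'
python3 - <<'E'
from h import *
s=st();im=shot("wrist");save(im,"w6.png");print(proj(im,(.6032,.142,.1215)))
b=shot("top");c=shot("scene");print(np.round(rings(b,[(458,272),(447,203),(380,206)]),4))
E
```

```text
time_s: 20.98
position: [0.5002, -0.0387, 0.1489]
tool_rot: [[0.006, 1.0, 0.004], [1.0, -0.006, -0.002], [-0.002, 0.004, -1.0]]
ft_force: [0.8, -1.1, -0.5]
grip_width: 0.0668
gripper_force: 56.5
time_s: 21.65
position: [0.6038, 0.1441, 0.1463]
tool_rot: [[-0.001, 1.0, -0.0], [1.0, 0.001, 0.0], [0.0, -0.0, -1.0]]
ft_force: [-0.5, 0.5, -0.7]
grip_width: 0.0667
gripper_force: 56.5
time_s: 22.32
position: [0.6033, 0.1418, 0.1469]
tool_rot: [[0.001, 1.0, 0.0], [1.0, -0.001, 0.0], [0.0, 0.0, -1.0]]
ft_force: [0.1, -0.2, -0.4]
grip_width: 0.0671
gripper_force: 56.5
t 22.32 p [0.6033 0.1418 0.1469] F [ 0.1 -0.2 -0.4] w 0.0671 g 56.5
[320.46161778 283.54321882]
[[ 0.467  -0.2421 60.8872]
 [ 0.6088 -0.2483 52.7211]
 [ 0.6225 -0.1121 44.7407]]
```

View pics/w6.png

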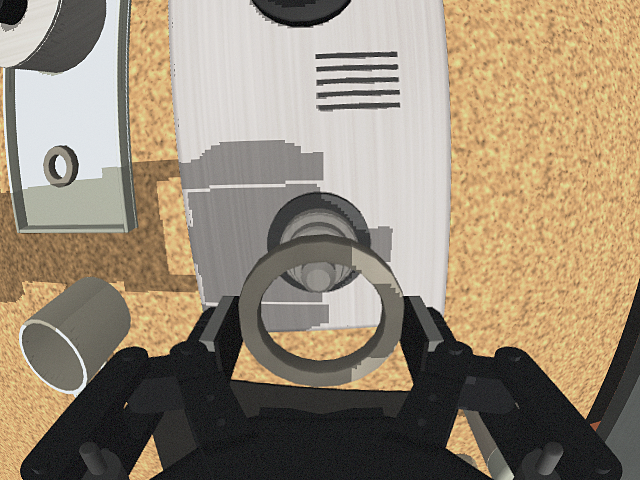

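The tip shows at (317.5,277), slightly left of and above the predicted (320.5,283.5). Ring a is level and centred at about (321.5,311.5). I'll use the held ring to calibrate the camera offset.

```bash
python3 - <<'E'
from h import *
im=shot("wrist");s=st();p=np.array(s["position"])
g=cv2.cvtColor(im["color"],cv2.COLOR_RGB2GRAY)
print("ring pred",proj(im,p+[0,0,.013]), "tip",at(im,317.5,277,.1215))
# predicted extents of top outer edge and bottom outer edge
t=np.linspace(0,6.28,200)
for h in(.002,.013):
    e=np.array([proj(im,p+[.035*np.cos(a),.035*np.sin(a),h]) for a in t]);print(h,e.min(0),e.max(0))
cv2.imwrite("pics/c7.png",cv2.resize(im["color"][180:400,220:420],None,fx=2.7,fy=2.7,interpolation=cv2.INTER_CUBIC)[:,:,::-1])
E
```

```text
t 22.52 p [0.6033 0.142  0.1468] F [ 0.5  0.  -1.1] w 0.0666 g 56.5
ring pred [320.60371245 323.44796586] tip [0.60175931 0.14568621 0.1215    ]
0.002 [239.74872438 231.90738428] [401.48336715 374.25222917]
0.013 [234.48545751 240.51572855] [406.73512982 389.16287138]
```

View pics/c7.png

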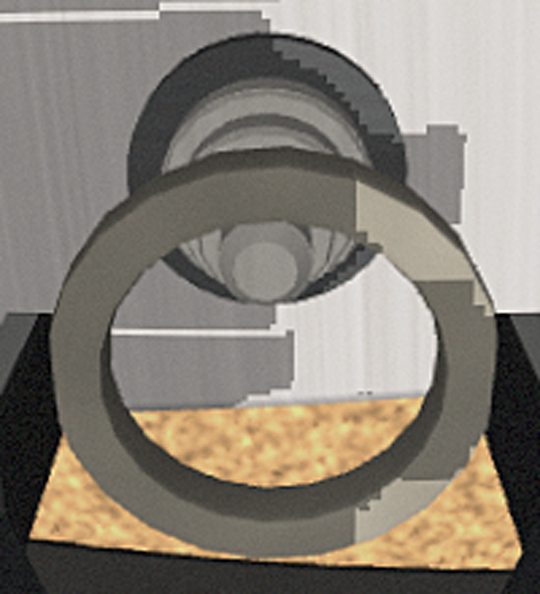

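```bash
python3 -m crank '[6.5,0.05,0,1,0, 6.5,0,0,1.5,0, 6.5,0,0,1.5,0, 6.5,0,0,1,0, 6.5,0,0,0.7,0, 6.5,0,0,0.5,0, 6.5,0,0,0.2,0, 6.5,0,0,0,0]' && python3 -m crank '[6.5,0,0,0.1,0, 6.5,0,0,0.1,0, 6.5,0,0,0.1,0, 6.5,0,0,0.1,0, 6.5,0,0,0.1,0, 6.5,0,0,0.1,0, 6.5,0,0,0,0, 6.5,0,0,0,0]'
```

```text
time_s: 23.18
position: [0.6033, 0.1424, 0.0827]
tool_rot: [[0.001, 1.0, -0.0], [1.0, -0.001, 0.0], [0.0, -0.0, -1.0]]
ft_force: [0.7, -0.4, -1.2]
grip_width: 0.0667
gripper_force: 56.5
time_s: 23.85
position: [0.6032, 0.1424, 0.0767]
tool_rot: [[0.001, 1.0, -0.0], [1.0, -0.001, 0.0], [0.0, -0.0, -1.0]]
ft_force: [-0.1, 0.8, -1.5]
grip_width: 0.0667
gripper_force: 56.5
```

```bash
python3 -m crank '[6.5,0,0,0.15,0, 6.5,0,0,0.15,0, 6.5,0,0,0.15,0, 6.5,0,0,0.15,0, 6.5,0,0,0.1,0, 6.5,0,0,0.1,0, 6.5,0,0,0,0, 6.5,0,0,0,0]' && python3 -m crank '[6.5,0,0,0.05,0, 6.5,0,0,0.05,0, 6.5,0,0,0.05,0, 6.5,0,0,0,0, 6.5,0,0,0,0, 6.5,0,0,0,0, 6.5,0,0,0,0, 6.5,0,0,0,0]'
```

```text
time_s: 24.52
position: [0.6032, 0.1425, 0.0687]
tool_rot: [[0.001, 1.0, -0.0], [1.0, -0.001, 0.0], [0.0, -0.0, -1.0]]
ft_force: [-0.0, 1.9, -1.3]
grip_width: 0.0668
gripper_force: 56.4
time_s: 25.18
position: [0.6032, 0.1425, 0.0673]
tool_rot: [[0.001, 1.0, -0.0], [1.0, -0.001, 0.0], [0.0, -0.0, -1.0]]
ft_force: [-1.5, 2.6, -0.4]
grip_width: 0.0667
gripper_force: 56.5
```

```bash
python3 -m crank '[6.5,0.05,-0.02,0.05,0, 6.5,0.05,-0.02,0.05,0, 6.5,0,0,0.05,0, 6.5,0,0,0,0, 6.5,0,0,0,0, 6.5,0,0,0,0, 6.5,0,0,0,0, 6.5,0,0,0,0]'; python3 -c "
from h import *
f=[env.observe()['ft_force'] for _ in range(1)];print(f)
for i in range(5):shot('wrist');print(np.round(env.observe()['ft_force'],1))"
```

```text
time_s: 25.85
position: [0.6033, 0.1431, 0.0665]
tool_rot: [[0.001, 1.0, 0.001], [1.0, -0.001, -0.0], [-0.0, 0.001, -1.0]]
ft_force: [-0.3, -1.1, 5.1]
grip_width: 0.0669
gripper_force: 57.2
[array([-0.31577261, -1.07666181,  5.14672266])]
[-1.1 -0.9  5.6]
[ 0.5 -1.5  4.9]
[-1.  -1.2  5.6]
[-1.5 -0.8  5.2]
[-0.4 -2.1  5.3]
```

```bash
python3 -m crank '[8.3,0,0,0,0, 8.3,0,0,0,0, 8.3,0,0,0,0, 8.3,0,0,-1,0, 8.3,0,0,-3,0, 8.3,0,0,-3,0, 8.3,0,0,-3,0, 8,-2,-0.7,0,0]' && python3 -m crank '[8,-3.7,-1.3,0,0, 8,-3.7,-1.3,0,0, 8,-3.7,-1.3,0,0, 8,-3.7,-1.3,0,0, 8,-3.7,-1.3,0,0, 8,-3.7,-1.3,0,0, 8,-3.7,-1.3,0,0, 8,-3.7,-1.3,0,0]' && python3 -m crank '[8,-3.7,-1.3,0,0, 8,-2.9,-1.1,0,0, 8,0,0,0,0, 8,0,0,0,0, 8,0,0,0,0, 8,0,0,0,0, 8,0,0,0,0, 8,0,0,0,0]'
python3 - <<'E'
from h import *
s=st();im=shot("wrist");u=proj(im,(.468,-.2425,.015))
print(u,np.round(rings(im,[u],win=75),4))
im=shot("top");print(np.round(rings(im,[(381,282)],win=20),4))
im=shot("scene");print(np.round(rings(im,[(207,234),(246,268),(252,199)],win=22),4))
E
```

```text
time_s: 26.77
position: [0.5986, 0.1256, 0.1726]
tool_rot: [[-0.002, 1.0, 0.012], [1.0, 0.002, 0.001], [0.001, 0.012, -1.0]]
ft_force: [0.6, -0.5, 1.0]
grip_width: 0.08
gripper_force: 0.0
time_s: 27.43
position: [0.4909, -0.1741, 0.1667]
tool_rot: [[0.0, 1.0, 0.001], [1.0, -0.0, -0.001], [-0.001, 0.001, -1.0]]
ft_force: [1.3, -0.6, 0.4]
grip_width: 0.0804
gripper_force: 0.0
time_s: 28.1
position: [0.4681, -0.2376, 0.166]
tool_rot: [[-0.001, 1.0, 0.0], [1.0, 0.001, -0.0], [-0.0, 0.0, -1.0]]
ft_force: [0.5, 0.3, -1.1]
grip_width: 0.0801
gripper_force: 0.0
t 28.1 p [ 0.4681 -0.2376  0.166 ] F [ 0.5  0.3 -1.1] w 0.0801 g 0.0
[320.57919722 225.20124298] [[ 0.4682 -0.2407 59.829 ]]
[[ 0.4717 -0.0859 77.6874]]
[[ 0.6091 -0.2471 53.2638]
 [ 0.6223 -0.1109 44.8454]
 [ 0.4678 -0.2415 58.794 ]]
```

```bash
python3 -m crank '[8,-0.42,0.05,2,0, 8,0,0,3,0, 8,0,0,3,0, 8,0,0,3,0, 8,0,0,2.5,0, 8,0,0,1.5,0, 8,0,0,0.8,0, 8,0,0,0.4,0]' 40 && python3 -m crank '[8,0,0,0.15,0, 8,0,0,0,0, 5.5,0,0,0,0, 5.5,0,0,0,0, 5.5,0,0,0,0, 5.5,0,0,0,0, 5.5,0,0,0,0, 8,0,0,0,0]' && python3 -m crank '[8,0,0,0,0, 8,0,0,0,0, 8,0,0,0,0.1208, 8,0,0,0,0.1208, 8,0,0,0,0.1208, 8,0,0,0,0.1208, 8,0,0,0,0.1208, 8,0,0,0,0.1208]' && python3 -m crank '[8,0,0,0,0.1208, 8,0,0,0,0.1208, 8,0,0,0,0.1208, 8,0,0,0,0.1208, 8,0,0,0,0.1208, 8,0,0,0,0.1208, 8,0,0,0,0.1208, 8,0,0,0,0]' && python3 -m crank '[8,0,0,0,0, 5.5,0,0,0,0, 5.5,0,0,0,0, 5.5,0,0,0,0, 5.5,0,0,0,0, 5.5,0,0,0,0, 5.5,0,0,0,0, 5.5,0,0,0,0]' 50
```

```text
time_s: 28.92
position: [0.468, -0.2424, 0.0029]
tool_rot: [[0.0, 1.0, -0.001], [1.0, -0.0, 0.001], [0.001, -0.001, -1.0]]
ft_force: [0.5, -0.3, -0.0]
grip_width: 0.0802
gripper_force: 0.0
time_s: 29.58
position: [0.4686, -0.243, 0.0034]
tool_rot: [[0.001, 1.0, 0.002], [1.0, -0.001, -0.001], [-0.001, 0.002, -1.0]]
ft_force: [0.2, 0.8, 0.2]
grip_width: 0.0699
gripper_force: 0.0
time_s: 30.25
position: [0.4682, -0.2427, 0.0023]
tool_rot: [[0.668, 0.744, -0.0], [0.744, -0.668, 0.0], [-0.0, -0.0, -1.0]]
ft_force: [-0.3, 0.3, -0.6]
grip_width: 0.0798
gripper_force: 0.0
time_s: 30.92
position: [0.4682, -0.2427, 0.0023]
tool_rot: [[1.0, -0.005, -0.0], [-0.005, -1.0, 0.0], [-0.0, -0.0, -1.0]]
ft_force: [-0.0, -0.4, -0.8]
grip_width: 0.0797
gripper_force: 0.0
time_s: 31.58
position: [0.4682, -0.2427, 0.0033]
tool_rot: [[1.0, 0.002, 0.001], [0.002, -1.0, -0.0], [0.001, 0.0, -1.0]]
ft_force: [-2.4, 1.6, 10.7]
grip_width: 0.0593
gripper_force: 51.2
```

```bash
python3 -m crank '[5.5,0,0,-0.5,0, 5.5,0,0,-2,0, 5.5,0,0,-3,0, 5.5,0,0,-3,0, 5.5,0,0,-3,0, 5.5,0,0,-3,0, 5.5,1.2,-3.4,0,0, 5.5,1.2,-3.4,0,0]' && python3 -m crank '[5.5,1.2,-3.4,0,0, 5.5,1.2,-3.4,0,0, 5.5,1.2,-3.4,0,0, 5.5,1.2,-3.4,0,0, 5.5,1.2,-3.4,0,0, 5.5,1.2,-3.4,0,0, 5.5,1.2,-3.4,0,0, 5.5,1.2,-3.4,0,0]' && python3 -m crank '[5.5,1.2,-3.4,0,0, 5.5,0.3,-1.2,0,0, 5.5,0,0,0,0, 5.5,0,0,0,0, 5.5,0,0,0,0, 5.5,0,0,0,0, 5.5,0,0,0,0, 5.5,0,0,0,0]'
```

```text
time_s: 32.25
position: [0.4927, -0.1753, 0.1491]
tool_rot: [[1.0, -0.002, 0.003], [-0.002, -1.0, -0.002], [0.003, 0.002, -1.0]]
ft_force: [0.7, 0.3, -1.0]
grip_width: 0.0595
gripper_force: 54.2
time_s: 32.92
position: [0.5883, 0.0992, 0.1473]
tool_rot: [[1.0, 0.001, -0.001], [0.001, -1.0, -0.0], [-0.001, 0.0, -1.0]]
ft_force: [0.2, -1.0, -0.6]
grip_width: 0.0594
gripper_force: 54.2
time_s: 33.58
position: [0.6032, 0.1423, 0.1475]
tool_rot: [[1.0, -0.001, 0.0], [-0.001, -1.0, -0.0], [0.0, 0.0, -1.0]]
ft_force: [0.3, 0.4, -2.0]
grip_width: 0.0594
gripper_force: 54.2
```

```bash
python3 -m crank '[5.5,0,-0.05,1,0, 5.5,0,0,1.5,0, 5.5,0,0,1.2,0, 5.5,0,0,0.8,0, 5.5,0,0,0.4,0, 5.5,0,0,0.2,0, 5.5,0,0,0.1,0, 5.5,0,0,0,0]' && python3 -m crank '[5.5,0,0,0.1,0, 5.5,0,0,0.1,0, 5.5,0,0,0.1,0, 5.5,0,0,0.1,0, 5.5,0,0,0.1,0, 5.5,0,0,0.1,0, 5.5,0,0,0,0, 5.5,0,0,0,0]'
```

```text
time_s: 34.25
position: [0.6035, 0.1438, 0.0956]
tool_rot: [[1.0, -0.0, 0.001], [-0.0, -1.0, 0.0], [0.001, -0.0, -1.0]]
ft_force: [-0.7, 0.3, -0.8]
grip_width: 0.0592
gripper_force: 54.2
time_s: 34.92
position: [0.6032, 0.1438, 0.0893]
tool_rot: [[1.0, -0.0, -0.0], [-0.0, -1.0, 0.0], [-0.0, -0.0, -1.0]]
ft_force: [-1.0, 0.7, -1.6]
grip_width: 0.0592
gripper_force: 54.2
```

```bash
python3 -m crank '[5.5,0,0.03,0.15,0, 5.5,0,0,0.15,0, 5.5,0,0,0.15,0, 5.5,0,0,0.15,0, 5.5,0,0,0.1,0, 5.5,0,0,0.1,0, 5.5,0,0,0,0, 5.5,0,0,0,0]' && python3 -m crank '[5.5,0,0,0.05,0, 5.5,0,0,0.05,0, 5.5,0,0,0.05,0, 5.5,0,0,0,0, 5.5,0,0,0,0, 5.5,0,0,0,0, 5.5,0,0,0,0, 5.5,0,0,0,0]'
```

```text
time_s: 35.58
position: [0.6032, 0.1435, 0.0813]
tool_rot: [[1.0, -0.0, -0.0], [-0.0, -1.0, 0.0], [-0.0, -0.0, -1.0]]
ft_force: [0.0, 0.1, -0.2]
grip_width: 0.0592
gripper_force: 54.2
time_s: 36.25
position: [0.6033, 0.1435, 0.0799]
tool_rot: [[1.0, -0.0, 0.0], [-0.0, -1.0, 0.0], [0.0, -0.0, -1.0]]
ft_force: [-0.8, 0.8, -0.4]
grip_width: 0.0592
gripper_force: 54.4
```

```bash
python3 -m crank '[5.5,0,0,0.05,0, 5.5,0,0,0.05,0, 5.5,0,0,0.05,0, 5.5,0,0,0,0, 5.5,0,0,0,0, 5.5,0,0,0,0, 5.5,0,0,0,0, 5.5,0,0,0,0]'
```

```text
time_s: 36.92
position: [0.6034, 0.1435, 0.0797]
tool_rot: [[1.0, -0.0, 0.001], [-0.0, -1.0, -0.0], [0.001, 0.0, -1.0]]
ft_force: [-3.9, 0.1, 10.3]
grip_width: 0.0595
gripper_force: 55.4
```

```bash
python3 -m crank '[7.5,0,0,0,0, 7.5,0,0,0,0, 7.5,0,0,0,0, 7.5,0,0,-1,0, 7.5,0,0,-2,0, 7.5,0,0,-3,0, 7.5,0,0,-3,0, 7.5,0,2,0,0]' && python3 -m crank '[7.5,0,4,0,0, 7.5,0,4,0,0, 7.5,0,4,0,0, 7.5,0,4,0,0, 7.5,0,4,0,0, 7.5,0,4,0,0, 7.5,0,4,0,0, 7.5,0.6,4,0,0]' && python3 -m crank '[7.5,0,4,0,0, 7.5,0,1.3,0,0, 7.5,0,0,0,0, 7.5,0,0,0,0, 7.5,0,0,0,0, 7.5,0,0,0,0, 7.5,0,0,0,0, 7.5,0,0,0,0]'
python3 - <<'E'
from h import *
s=st();im=shot("wrist");u=proj(im,(.6095,-.249,.015))
print(u,np.round(rings(im,[u],win=65),4))
im=shot("top");print(np.round(rings(im,[(380,206)],win=18),4))
im=shot("scene");print(np.round(rings(im,[(246,268)],win=18),4))
E
```

```text
time_s: 37.58
position: [0.6053, 0.1258, 0.1752]
tool_rot: [[1.0, 0.003, 0.011], [0.003, -1.0, 0.001], [0.011, -0.001, -1.0]]
ft_force: [-0.5, 0.2, 0.8]
grip_width: 0.075
gripper_force: 0.0
time_s: 38.25
position: [0.6084, -0.1985, 0.1693]
tool_rot: [[1.0, -0.0, 0.0], [-0.0, -1.0, -0.0], [0.0, 0.0, -1.0]]
ft_force: [0.4, 0.3, 0.7]
grip_width: 0.0752
gripper_force: 0.0
time_s: 38.92
position: [0.6094, -0.2484, 0.1686]
tool_rot: [[1.0, 0.001, 0.0], [0.001, -1.0, -0.0], [0.0, 0.0, -1.0]]
ft_force: [0.3, -0.2, 0.0]
grip_width: 0.0747
gripper_force: 0.0
t 38.92 p [ 0.6094 -0.2484  0.1686] F [ 0.3 -0.2  0. ] w 0.0747 g 0.0
[321.43289024 218.67941836] [[ 0.6105 -0.2476 51.947 ]]
[[ 0.6224 -0.1121 44.6721]]
[[ 0.6223 -0.1109 44.6719]]
```

```bash
python3 -m crank '[7.5,0.05,0.03,2,0, 7.5,0,0,3,0, 7.5,0,0,3,0, 7.5,0,0,3,0, 7.5,0,0,2.5,0, 7.5,0,0,1.5,0, 7.5,0,0,0.8,0, 7.5,0,0,0.4,0]' 40 && python3 -m crank '[7.5,0,0,0.15,0, 7.5,0,0,0,0, 4.8,0,0,0,0, 4.8,0,0,0,0, 4.8,0,0,0,0, 4.8,0,0,0,0, 4.8,0,0,0,0, 7.5,0,0,0,0]' && python3 -m crank '[7.5,0,0,0,0, 7.5,0,0,0,0, 7.5,0,0,0,-0.1208, 7.5,0,0,0,-0.1208, 7.5,0,0,0,-0.1208, 7.5,0,0,0,-0.1208, 7.5,0,0,0,-0.1208, 7.5,0,0,0,-0.1208]' && python3 -m crank '[7.5,0,0,0,-0.1208, 7.5,0,0,0,-0.1208, 7.5,0,0,0,-0.1208, 7.5,0,0,0,-0.1208, 7.5,0,0,0,-0.1208, 7.5,0,0,0,-0.1208, 7.5,0,0,0,-0.1208, 7.5,0,0,0,0]' && python3 -m crank '[7.5,0,0,0,0, 4.8,0,0,0,0, 4.8,0,0,0,0, 4.8,0,0,0,0, 4.8,0,0,0,0, 4.8,0,0,0,0, 4.8,0,0,0,0, 4.8,0,0,0,0]' 50
```

```text
time_s: 39.73
position: [0.6094, -0.2496, 0.0053]
tool_rot: [[1.0, -0.0, -0.001], [-0.0, -1.0, 0.001], [-0.001, -0.001, -1.0]]
ft_force: [1.3, 1.1, 0.4]
grip_width: 0.0751
gripper_force: 0.0
time_s: 40.4
position: [0.6101, -0.2501, 0.006]
tool_rot: [[1.0, -0.0, 0.002], [-0.0, -1.0, -0.001], [0.002, 0.001, -1.0]]
ft_force: [-0.2, -0.0, -0.2]
grip_width: 0.0624
gripper_force: 0.0
time_s: 41.07
position: [0.6097, -0.2498, 0.0047]
tool_rot: [[0.745, 0.667, -0.0], [0.667, -0.745, 0.0], [-0.0, -0.0, -1.0]]
ft_force: [0.0, 0.2, -0.3]
grip_width: 0.0751
gripper_force: 0.0
time_s: 41.73
position: [0.6096, -0.2498, 0.0047]
tool_rot: [[-0.004, 1.0, -0.0], [1.0, 0.004, 0.0], [0.0, -0.0, -1.0]]
ft_force: [0.4, 0.3, -0.1]
grip_width: 0.0747
gripper_force: 0.0
time_s: 42.4
position: [0.6099, -0.2499, 0.0055]
tool_rot: [[0.002, 1.0, 0.001], [1.0, -0.002, -0.0], [-0.0, 0.001, -1.0]]
ft_force: [-0.5, 0.6, 5.5]
grip_width: 0.0509
gripper_force: 52.3
```

```bash
python3 -m crank '[4.8,0,0,-0.5,0, 4.8,0,0,-2,0, 4.8,0,0,-3,0, 4.8,0,0,-3,0, 4.8,0,0,-3,0, 4.8,0,0,-3,0, 4.8,1.5,0,0,0, 4.8,3.5,0,0,0]' && python3 -m crank '[4.8,3.5,-0.1,0,0, 4.8,3.5,-0.1,0,0, 4.8,3.5,-0.1,0,0, 4.8,3.5,-0.1,0,0, 4.8,3.5,-0.1,0,0, 4.8,3.5,-0.1,0,0, 4.8,3.5,-0.07,0,0, 4.8,3.5,0,0,0]' && python3 -m crank '[4.8,3.5,0,0,0, 4.8,2.5,0,0,0, 4.8,0.4,0,0,0, 4.8,0,0,0,0, 4.8,0,0,0,0, 4.8,0,0,0,0, 4.8,0,0,0,0, 4.8,0,0,0,0]'
```

```text
time_s: 43.07
position: [0.61, -0.2027, 0.1513]
tool_rot: [[0.006, 1.0, 0.003], [1.0, -0.006, -0.003], [-0.003, 0.003, -1.0]]
ft_force: [0.9, 0.1, -2.1]
grip_width: 0.0506
gripper_force: 52.4
time_s: 43.73
position: [0.6024, 0.0821, 0.1494]
tool_rot: [[0.001, 1.0, -0.001], [1.0, -0.001, 0.0], [0.0, -0.001, -1.0]]
ft_force: [0.6, -0.2, -0.9]
grip_width: 0.0506
gripper_force: 52.4
time_s: 44.4
position: [0.6033, 0.1431, 0.1498]
tool_rot: [[0.002, 1.0, -0.0], [1.0, -0.002, -0.0], [-0.0, -0.0, -1.0]]
ft_force: [-0.1, -0.4, -1.5]
grip_width: 0.0509
gripper_force: 52.4
```

```bash
python3 -m crank '[4.8,0,0,1,0, 4.8,0,0,1.2,0, 4.8,0,0,0.8,0, 4.8,0,0,0.6,0, 4.8,0,0,0.3,0, 4.8,0,0,0.2,0, 4.8,0,0,0,0, 4.8,0,0,0,0]' && python3 -m crank '[4.8,0,0,0.1,0, 4.8,0,0,0.1,0, 4.8,0,0,0.1,0, 4.8,0,0,0.1,0, 4.8,0,0,0.1,0, 4.8,0,0,0.1,0, 4.8,0,0,0,0, 4.8,0,0,0,0]'
```

```text
time_s: 45.07
position: [0.6034, 0.1442, 0.1091]
tool_rot: [[0.001, 1.0, 0.001], [1.0, -0.001, 0.0], [0.0, 0.001, -1.0]]
ft_force: [0.0, 0.4, -1.1]
grip_width: 0.0508
gripper_force: 52.4
time_s: 45.73
position: [0.6032, 0.1442, 0.1028]
tool_rot: [[0.001, 1.0, -0.0], [1.0, -0.001, 0.0], [0.0, -0.0, -1.0]]
ft_force: [0.4, 0.8, -1.7]
grip_width: 0.0506
gripper_force: 52.4
```

```bash
python3 -m crank '[4.8,-0.07,0,0.15,0, 4.8,0,0,0.15,0, 4.8,0,0,0.15,0, 4.8,0,0,0.1,0, 4.8,0,0,0.1,0, 4.8,0,0,0.1,0, 4.8,0,0,0,0, 4.8,0,0,0,0]' && python3 -m crank '[4.8,0,0,0.05,0, 4.8,0,0,0.05,0, 4.8,0,0,0.05,0, 4.8,0,0,0.05,0, 4.8,0,0,0,0, 4.8,0,0,0,0, 4.8,0,0,0,0, 4.8,0,0,0,0]'
```

```text
time_s: 46.4
position: [0.6032, 0.1435, 0.0953]
tool_rot: [[0.001, 1.0, -0.0], [1.0, -0.001, -0.0], [-0.0, -0.0, -1.0]]
ft_force: [-0.5, -0.1, -0.7]
grip_width: 0.0509
gripper_force: 52.4
time_s: 47.07
position: [0.6033, 0.1435, 0.0944]
tool_rot: [[0.001, 1.0, 0.001], [1.0, -0.001, -0.0], [-0.0, 0.001, -1.0]]
ft_force: [-1.8, -0.9, 6.5]
grip_width: 0.051
gripper_force: 53.2
```

```bash
python3 -m crank '[6.8,0,0,0,0, 6.8,0,0,0,0, 6.8,0,0,0,0, 6.8,0,0,-1,0, 6.8,0,0,-2,0, 6.8,0,0,-3,0, 6.8,0,0,-1.5,0, 6.8,-2,0,0,0]' && python3 -m crank '[6.8,-3.5,0.3,0,0, 6.8,-3.5,0.3,0,0, 6.8,-3.5,0.3,0,0, 6.8,-3.5,0.3,0,0, 6.8,-3.5,0.3,0,0, 6.8,-3.5,0.3,0,0, 6.8,-2.6,0.2,0,0, 6.8,0,0,0,0]' && python3 -m crank '[6.8,0,0,0,0, 6.8,0,0,0,0, 6.8,0,0,0,0, 6.8,0,0,0,0, 6.8,0,0,0,0, 6.8,0,0,0,0, 6.8,0,0,0,0, 6.8,0,0,0,0]'
python3 - <<'E'
from h import *
s=st();im=shot("wrist");u=proj(im,(.6235,-.1125,.015))
print(u,np.round(rings(im,[u],win=55),4))
im=shot("top");print(np.round(rings(im,[(380,206)],win=18),4));save(im,"t8.png")
im=shot("scene");print(np.round(rings(im,[(246,268)],win=18),4))
cv2.imwrite("pics/s8.png",cv2.resize(im["color"][180:380,290:490],(600,600),interpolation=cv2.INTER_CUBIC)[:,:,::-1])
E
```

```text
time_s: 47.73
position: [0.6045, 0.1258, 0.1731]
tool_rot: [[-0.002, 1.0, 0.008], [1.0, 0.002, 0.001], [0.001, 0.008, -1.0]]
ft_force: [0.6, 0.1, -0.9]
grip_width: 0.0681
gripper_force: 0.0
time_s: 48.4
position: [0.6232, -0.1176, 0.1687]
tool_rot: [[0.006, 1.0, 0.001], [1.0, -0.006, -0.001], [-0.001, 0.001, -1.0]]
ft_force: [0.9, -0.7, 0.6]
grip_width: 0.0681
gripper_force: 0.0
time_s: 49.07
position: [0.6231, -0.1123, 0.1683]
tool_rot: [[0.0, 1.0, -0.0], [1.0, -0.0, -0.0], [-0.0, -0.0, -1.0]]
ft_force: [0.0, -0.2, 0.5]
grip_width: 0.0683
gripper_force: 0.0
t 49.07 p [ 0.6231 -0.1123  0.1683] F [ 0.  -0.2  0.5] w 0.0683 g 0.0
[321.1874212  218.89113326] [[ 0.6235 -0.1107 44.3053]]
[[ 0.6196 -0.1222 70.9345]]
[[ 0.6235 -0.1102 46.1665]]
```

View pics/s8.png

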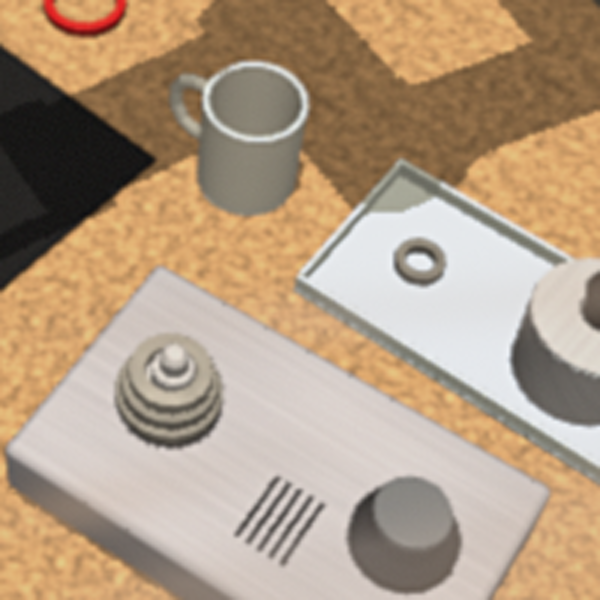

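Scene crop: rings a, b and c are stacked evenly on the spindle around (170,395). The worn ring lies flat at (420,260), and the guard stands at the tray's end. Next is ring d, turning away from the bottle.

```bash
python3 -m crank '[6.8,0.03,0.04,2,0, 6.8,0,0,3,0, 6.8,0,0,3,0, 6.8,0,0,3,0, 6.8,0,0,2.5,0, 6.8,0,0,1.5,0, 6.8,0,0,0.8,0, 6.8,0,0,0.3,0]' 40 && python3 -m crank '[6.8,0,0,0.1,0, 6.8,0,0,0,0, 4,0,0,0,0, 4,0,0,0,0, 4,0,0,0,0, 4,0,0,0,0, 4,0,0,0,0, 6.8,0,0,0,0]' && python3 -m crank '[6.8,0,0,0,0, 6.8,0,0,0,0, 6.8,0,0,0,-0.1208, 6.8,0,0,0,-0.1208, 6.8,0,0,0,-0.1208, 6.8,0,0,0,-0.1208, 6.8,0,0,0,-0.1208, 6.8,0,0,0,-0.1208]' && python3 -m crank '[6.8,0,0,0,-0.1208, 6.8,0,0,0,-0.1208, 6.8,0,0,0,-0.1208, 6.8,0,0,0,-0.1208, 6.8,0,0,0,-0.1208, 6.8,0,0,0,-0.1208, 6.8,0,0,0,-0.1208, 6.8,0,0,0,0]' && python3 -m crank '[6.8,0,0,0,0, 4,0,0,0,0, 4,0,0,0,0, 4,0,0,0,0, 4,0,0,0,0, 4,0,0,0,0, 4,0,0,0,0, 4,0,0,0,0]' 50
```

```text
time_s: 49.88
position: [0.6231, -0.1121, 0.0061]
tool_rot: [[0.001, 1.0, -0.002], [1.0, -0.001, 0.001], [0.001, -0.002, -1.0]]
ft_force: [0.0, 0.0, -0.2]
grip_width: 0.068
gripper_force: 0.0
time_s: 50.55
position: [0.6238, -0.1123, 0.0071]
tool_rot: [[0.001, 1.0, 0.001], [1.0, -0.001, -0.001], [-0.001, 0.001, -1.0]]
ft_force: [-0.5, -0.5, -0.4]
grip_width: 0.0536
gripper_force: 0.0
time_s: 51.22
position: [0.6234, -0.1122, 0.0062]
tool_rot: [[-0.667, 0.745, -0.0], [0.745, 0.667, 0.0], [0.0, -0.0, -1.0]]
ft_force: [0.3, 0.6, -0.9]
grip_width: 0.0676
gripper_force: 0.0
time_s: 51.88
position: [0.6234, -0.1122, 0.0062]
tool_rot: [[-1.0, -0.003, -0.0], [-0.003, 1.0, 0.0], [0.0, 0.0, -1.0]]
ft_force: [0.7, -0.3, 0.3]
grip_width: 0.068
gripper_force: 0.0
time_s: 52.55
position: [0.6235, -0.1123, 0.007]
tool_rot: [[-1.0, 0.003, 0.0], [0.003, 1.0, -0.0], [-0.0, -0.0, -1.0]]
ft_force: [-1.7, 0.9, 5.3]
grip_width: 0.0432
gripper_force: 50.0
```

```bash
python3 -m crank '[4,0,0,-0.5,0, 4,0,0,-2,0, 4,0,0,-3,0, 4,0,0,-3,0, 4,0,0,-3,0, 4,0,0,-3,0, 4,0.1,1.2,-1,0, 4,0.3,3,0,0]' && python3 -m crank '[4,0.3,3.3,0,0, 4,0.3,3.3,0,0, 4,0.3,3.3,0,0, 4,0.3,3.3,0,0, 4,0.3,3.3,0,0, 4,0.1,3.3,0,0, 4,0.03,1.6,0,0, 4,0,0,0,0]' && python3 -m crank '[4,0,0,0,0, 4,0,0,0,0, 4,0,0,0,0, 4,0,0,0,0, 4,0,0,0,0, 4,0,0,0,0, 4,0,0,0,0, 4,0,0,0,0]'
```

```text
time_s: 53.22
position: [0.6207, -0.0724, 0.1641]
tool_rot: [[-1.0, 0.006, 0.006], [0.006, 1.0, -0.002], [-0.006, -0.002, -1.0]]
ft_force: [0.7, 1.0, -1.3]
grip_width: 0.0429
gripper_force: 51.0
time_s: 53.88
position: [0.6022, 0.1478, 0.1605]
tool_rot: [[-1.0, -0.002, -0.002], [-0.002, 1.0, 0.001], [0.002, 0.001, -1.0]]
ft_force: [-0.3, 0.3, -1.0]
grip_width: 0.0426
gripper_force: 51.0
time_s: 54.55
position: [0.6034, 0.1436, 0.1613]
tool_rot: [[-1.0, 0.001, 0.0], [0.001, 1.0, 0.0], [-0.0, 0.0, -1.0]]
ft_force: [0.3, -1.1, -0.9]
grip_width: 0.0432
gripper_force: 51.0
```

```bash
python3 -m crank '[4,0,0,1,0, 4,0,0,1,0, 4,0,0,0.7,0, 4,0,0,0.4,0, 4,0,0,0.2,0, 4,0,0,0.1,0, 4,0,0,0,0, 4,0,0,0,0]' && python3 -m crank '[4,0,0,0.15,0, 4,0,0,0.15,0, 4,0,0,0.15,0, 4,0,0,0.15,0, 4,0,0,0.1,0, 4,0,0,0.1,0, 4,0,0,0,0, 4,0,0,0,0]'
```

```text
time_s: 55.22
position: [0.6036, 0.1438, 0.1276]
tool_rot: [[-1.0, 0.001, 0.001], [0.001, 1.0, 0.0], [-0.001, 0.0, -1.0]]
ft_force: [-0.7, 0.1, -0.9]
grip_width: 0.043
gripper_force: 51.0
time_s: 55.88
position: [0.6034, 0.1438, 0.1193]
tool_rot: [[-1.0, 0.001, -0.0], [0.001, 1.0, -0.0], [0.0, -0.0, -1.0]]
ft_force: [0.5, 0.7, -1.4]
grip_width: 0.0428
gripper_force: 51.0
```

```bash
python3 -m crank '[4,0,-0.03,0.15,0, 4,0,0,0.15,0, 4,0,0,0.15,0, 4,0,0,0.15,0, 4,0,0,0.15,0, 4,0,0,0.15,0, 4,0,0,0,0, 4,0,0,0,0]' && python3 -m crank '[4,0,0,0.05,0, 4,0,0,0.05,0, 4,0,0,0.05,0, 4,0,0,0.05,0, 4,0,0,0,0, 4,0,0,0,0, 4,0,0,0,0, 4,0,0,0,0]'
```

```text
time_s: 56.55
position: [0.6033, 0.1435, 0.1101]
tool_rot: [[-1.0, 0.001, -0.0], [0.001, 1.0, -0.0], [0.0, -0.0, -1.0]]
ft_force: [-1.6, -0.8, -1.4]
grip_width: 0.0432
gripper_force: 50.9
time_s: 57.22
position: [0.6034, 0.1435, 0.1085]
tool_rot: [[-1.0, 0.001, 0.0], [0.001, 1.0, 0.0], [-0.0, 0.0, -1.0]]
ft_force: [-2.7, 0.5, 2.4]
grip_width: 0.043
gripper_force: 51.4
```

```bash
python3 -m crank '[6.2,0,0,0,0, 6.2,0,0,0,0, 6.2,0,0,0,0, 6.2,0,0,-1,0, 6.2,0,0,-2,0, 6.2,0,0,-3,0, 6.2,0,0,-1,0, 6,1.2,1,0,0]' && python3 -m crank '[6,2.7,2.2,0,0, 6,2.7,2.2,0,0, 6,2.7,2.2,0,0, 6,2.7,2.2,0,0, 6,2.7,2.2,0,0, 6,2.7,2.2,0,0, 6,2.7,2.2,0,0, 6,2.7,2.2,0,0]' && python3 -m crank '[6,0.2,0.05,0,0, 6,0,0,0,0, 6,0,0,0,0, 6,0,0,0,0, 6,0,0,0,0, 6,0,0,0,0, 6,0,0,0,0, 6,0,0,0,0]'
python3 - <<'E'
from h import *
s=st();im=shot("wrist");print(proj(im,(.374,.3298,.102)));save(im,"w9.png")
b=shot("scene");cv2.imwrite("pics/s9.png",np.hstack([cv2.resize(b["color"][240:360,290:410],(400,400),interpolation=cv2.INTER_CUBIC),cv2.resize(im["color"][40:440,120:520],(400,400))])[:,:,::-1])
E
```

```text
time_s: 57.88
position: [0.594, 0.1523, 0.1819]
tool_rot: [[-1.0, 0.003, 0.008], [0.003, 1.0, -0.0], [-0.008, -0.0, -1.0]]
ft_force: [0.5, 0.1, -0.2]
grip_width: 0.0598
gripper_force: 0.0
time_s: 58.55
position: [0.3743, 0.3306, 0.1788]
tool_rot: [[-1.0, 0.001, 0.001], [0.001, 1.0, 0.0], [-0.001, 0.0, -1.0]]
ft_force: [0.3, 1.6, 1.0]
grip_width: 0.0602
gripper_force: 0.0
time_s: 59.22
position: [0.3739, 0.3299, 0.1782]
tool_rot: [[-1.0, 0.002, -0.0], [0.002, 1.0, -0.0], [0.0, -0.0, -1.0]]
ft_force: [-0.2, -0.4, -0.4]
grip_width: 0.0598
gripper_force: 0.0
t 59.22 p [0.3739 0.3299 0.1782] F [-0.2 -0.4 -0.4] w 0.0598 g 0.0
[320.70794445 249.89385014]
```

View pics/s9.png

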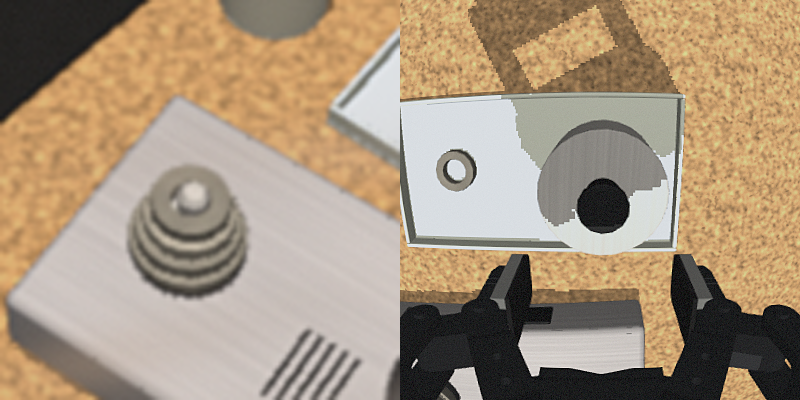

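All four rings are evenly stacked on the spindle. The guard stands in the tray with its knob where expected. I'll fetch the guard.

```bash
python3 -m crank '[6,0,0,1.5,0, 6,0,0,2.5,0, 6,0,0,2.5,0, 6,0,0,1.8,0, 6,0,0,0.8,0, 6,0,0,0.5,0, 6,0,0,0.2,0, 6,0,0,0,0]' 70 && python3 -m crank '[6,0,0,0,0, 2.5,0,0,0,0, 2.5,0,0,0,0, 2.5,0,0,0,0, 2.5,0,0,0,0, 2.5,0,0,0,0, 2.5,0,0,0,0, 2.5,0,0,0,0]' && python3 -m crank '[2.5,0,0,-0.5,0, 2.5,0,0,-1.5,0, 2.5,0,0,-3,0, 2.5,0,0,-3,0, 2.5,0,0,-3,0, 2.5,0,0,-3,0, 2.5,0,0,-2,0, 2.5,0,0,0,0]'
```

```text
time_s: 59.98
position: [0.3739, 0.3304, 0.0808]
tool_rot: [[-1.0, 0.001, 0.001], [0.001, 1.0, 0.0], [-0.001, 0.0, -1.0]]
ft_force: [0.1, 1.2, -0.6]
grip_width: 0.0599
gripper_force: 0.0
time_s: 60.65
position: [0.374, 0.3306, 0.0812]
tool_rot: [[-1.0, 0.001, 0.002], [0.001, 1.0, 0.001], [-0.002, 0.001, -1.0]]
ft_force: [-0.5, 0.6, 6.2]
grip_width: 0.0314
gripper_force: 68.7
time_s: 61.32
position: [0.3746, 0.3308, 0.2446]
tool_rot: [[-1.0, 0.001, 0.007], [0.001, 1.0, 0.003], [-0.007, 0.003, -1.0]]
ft_force: [-1.0, 0.2, -0.9]
grip_width: 0.0309
gripper_force: 69.6
```

```bash
python3 -m crank '[2.5,-2.2,-1.8,0,0, 2.5,-2.6,-2.1,0,0, 2.5,-2.6,-2.1,0,0, 2.5,-2.6,-2.1,0,0, 2.5,-2.6,-2.1,0,0, 2.5,-2.6,-2.1,0,0, 2.5,-2.6,-2.1,0,0, 2.5,-2.6,-2.1,0,0]' && python3 -m crank '[2.5,-1.7,-1.5,0,0, 2.5,-0.8,-0.7,0,0, 2.5,0,0,0,0, 2.5,0,0,0,0, 2.5,0,0,0,0, 2.5,0,0,0,0, 2.5,0,0,0,0, 2.5,0,0,0,0]'
python3 - <<'E'
from h import *
s=st();im=shot("wrist");save(im,"w10.png");b=shot("scene")
cv2.imwrite("pics/s10.png",np.hstack([cv2.resize(b["color"][200:360,260:420],(400,400),interpolation=cv2.INTER_CUBIC),cv2.resize(im["color"][40:440,120:520],(400,400))])[:,:,::-1])
E
```

```text
time_s: 61.98
position: [0.578, 0.1636, 0.239]
tool_rot: [[-1.0, 0.001, -0.003], [0.001, 1.0, -0.0], [0.003, -0.0, -1.0]]
ft_force: [-0.2, -0.3, -0.7]
grip_width: 0.0308
gripper_force: 69.7
time_s: 62.65
position: [0.6019, 0.1437, 0.2406]
tool_rot: [[-1.0, -0.0, 0.0], [-0.0, 1.0, 0.0], [-0.0, 0.0, -1.0]]
ft_force: [-0.8, 0.2, -1.0]
grip_width: 0.0312
gripper_force: 69.7
t 62.65 p [0.6019 0.1437 0.2406] F [-0.8  0.2 -1. ] w 0.0312 g 69.7
```

View pics/s10.png

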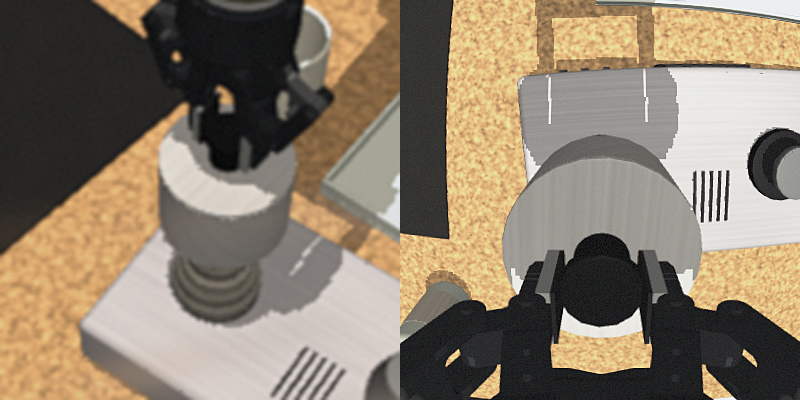

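The guard is level above the ring stack. I'll lower it.

```bash
python3 -m crank '[2.5,-0.1,0,0.5,0, 2.5,0,0,0.8,0, 2.5,0,0,0.8,0, 2.5,0,0,0.8,0, 2.5,0,0,0.8,0, 2.5,0,0,0.7,0, 2.5,0,0,0.5,0, 2.5,0,0,0,0]' && python3 -m crank '[2.5,0,0,0.5,0, 2.5,0,0,0.8,0, 2.5,0,0,0.8,0, 2.5,0,0,0.8,0, 2.5,0,0,0.8,0, 2.5,0,0,0.6,0, 2.5,0,0,0.4,0, 2.5,0,0,0,0]'
```

```text
time_s: 63.42
position: [0.603, 0.1429, 0.1899]
tool_rot: [[-1.0, 0.001, -0.002], [0.001, 1.0, -0.0], [0.002, -0.0, -1.0]]
ft_force: [-0.2, -0.4, -1.9]
grip_width: 0.0313
gripper_force: 69.7
time_s: 64.08
position: [0.6031, 0.143, 0.1432]
tool_rot: [[-1.0, 0.001, -0.002], [0.001, 1.0, -0.0], [0.002, -0.0, -1.0]]
ft_force: [0.0, 0.0, -2.3]
grip_width: 0.031
gripper_force: 69.7
```

```bash
python3 -m crank '[2.5,0,0,0.15,0, 2.5,0,0,0.15,0, 2.5,0,0,0.1,0, 2.5,0,0,0.1,0, 2.5,0,0,0.05,0, 2.5,0,0,0.05,0, 2.5,0,0,0,0, 2.5,0,0,0,0]'; python3 -m crank '[2.5,0,0,0.05,0, 2.5,0,0,0.05,0, 2.5,0,0,0,0, 2.5,0,0,0,0, 2.5,0,0,0,0, 2.5,0,0,0,0, 2.5,0,0,0,0, 2.5,0,0,0,0]'
```

```text
time_s: 64.75
position: [0.6034, 0.143, 0.1384]
tool_rot: [[-1.0, 0.001, 0.0], [0.001, 1.0, 0.0], [-0.0, 0.0, -1.0]]
ft_force: [-0.4, -0.2, -1.7]
grip_width: 0.0314
gripper_force: 69.7
time_s: 65.42
position: [0.6035, 0.1431, 0.1374]
tool_rot: [[-1.0, 0.001, 0.0], [0.001, 1.0, 0.0], [-0.0, 0.0, -1.0]]
ft_force: [0.0, 0.1, 0.4]
grip_width: 0.0313
gripper_force: 69.9
```

```bash
python3 -m crank '[2.5,0,0,0.05,0, 2.5,0,0,0,0, 6,0,0,0,0, 6,0,0,0,0, 6,0,0,0,0, 6,0,0,-1,0, 6,0,0,-2,0, 6,0,0,-3,0]' && python3 -m crank '[6,0,0,-2,0, 0,0.1,1.5,0,0, 0,0.2,3,0,0, 0,0.2,3,0,0, 0,0.2,3,0,0, 0,0.2,3,0,0, 0,0.2,3,0,0, 0,0.2,0.7,0,0]' 30 && python3 -m crank '[0,0,0,0,0, 0,0,0,0,0, 0,0,0,1,0, 0,0,0,2.5,0, 0,0,0,2.5,0, 0,0,0,2,0, 0,0,0,0.5,0, 0,0,0,0,0]'
python3 - <<'E'
from h import *
st();b=shot("scene");a=shot("top");w=shot("wrist")
for im in(a,b,w):
    for d in spotter.look_for(im,"button_top")[:1]: print(d["score"],at(im,d["at"][0]*640,d["at"][1]*480,.104))
cv2.imwrite("pics/s11.png",np.hstack([cv2.resize(b["color"][240:400,300:460],(400,400),interpolation=cv2.INTER_CUBIC),cv2.resize(w["color"][40:440,120:520],(400,400))])[:,:,::-1])
E
```

```text
time_s: 66.08
position: [0.6025, 0.1429, 0.1959]
tool_rot: [[-1.0, 0.001, -0.005], [0.001, 1.0, -0.0], [0.005, -0.0, -1.0]]
ft_force: [0.9, 0.6, 0.1]
grip_width: 0.0597
gripper_force: 0.0
time_s: 66.75
position: [0.5893, 0.3193, 0.2163]
tool_rot: [[-1.0, -0.003, -0.001], [-0.003, 1.0, 0.001], [0.001, 0.001, -1.0]]
ft_force: [-0.5, -0.2, -0.8]
grip_width: -0.0001
gripper_force: 0.0
time_s: 67.42
position: [0.5903, 0.3136, 0.1301]
tool_rot: [[-1.0, 0.002, -0.003], [0.002, 1.0, -0.001], [0.003, -0.001, -1.0]]
ft_force: [-0.4, 0.1, 0.0]
grip_width: -0.0002
gripper_force: 0.0
t 67.42 p [0.5903 0.3136 0.1301] F [-0.4  0.1  0. ] w -0.0002 g 0.0
0.66 [0.58202798 0.30368983 0.104     ]
0.84 [0.59428863 0.31642718 0.104     ]
0.7 [0.58532137 0.31500826 0.104     ]
```

View pics/s11.png

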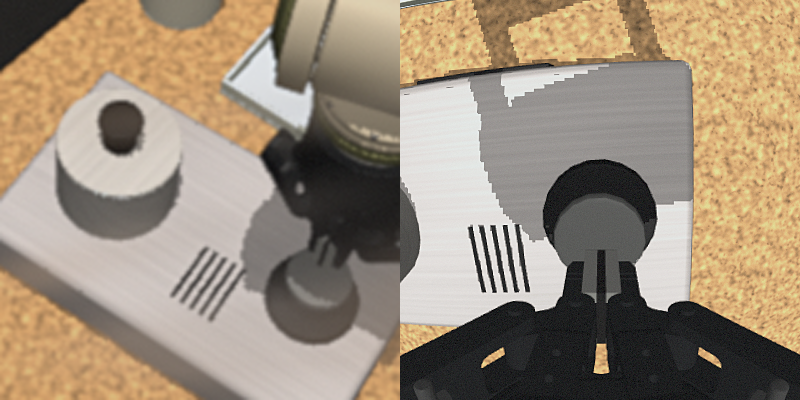

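The guard sits flat on the housing and the closed fingers are over the button. I'll press it gradually.

```bash
python3 -m crank '[0,0,0,1,0, 0,0,0,1,0, 0,0,0,0.3,0, 0,0,0,0.2,0, 0,0,0,0.1,0, 0,0,0,0.1,0, 0,0,0,0.1,0, 0,0,0,0,0]'
```

```text
time_s: 68.38
position: [0.5907, 0.3151, 0.104]
tool_rot: [[-1.0, 0.001, 0.001], [0.001, 1.0, 0.0], [-0.001, 0.0, -1.0]]
ft_force: [0.1, -0.5, 0.9]
grip_width: -0.0001
gripper_force: 0.5
```

```bash
python3 -m crank '[0,0,0,0.1,0, 0,0,0,0.1,0, 0,0,0,0.1,0, 0,0,0,0.05,0, 0,0,0,0,0, 0,0,0,0,0, 0,0,0,0,0, 0,0,0,0,0]'
```

```text
time_s: 69.05
position: [0.5907, 0.3151, 0.1005]
tool_rot: [[-1.0, 0.001, 0.0], [0.001, 1.0, 0.0], [-0.0, 0.0, -1.0]]
ft_force: [0.6, -0.6, 1.6]
grip_width: -0.0001
gripper_force: 0.9
```

```bash
python3 -m crank '[0,0,0,0.1,0, 0,0,0,0.1,0, 0,0,0,0.1,0, 0,0,0,0.05,0, 0,0,0,0.03,0, 0,0,0,0,0, 0,0,0,0,0, 0,0,0,0,0]'
```

```text
time_s: 69.72
position: [0.5907, 0.3151, 0.097]
tool_rot: [[-1.0, 0.001, 0.001], [0.001, 1.0, 0.0], [-0.001, 0.0, -1.0]]
ft_force: [-0.4, 1.1, 5.8]
grip_width: -0.0003
gripper_force: 2.7
```

At the halfway stop (5.8 N, 7 mm of travel). I'll hold 2 s, then press fully down.

```bash
Z='[0,0,0,0,0, 0,0,0,0,0]'; python3 -m crank '[0,0,0,0,0, 0,0,0,0,0, 0,0,0,0,0, 0,0,0,0,0, 0,0,0,0,0, 0,0,0,0,0, 0,0,0,0,0, 0,0,0,0,0]' && python3 -m crank '[0,0,0,0,0, 0,0,0,0,0, 0,0,0,0,0, 0,0,0,0,0, 0,0,0,0,0, 0,0,0,0,0, 0,0,0,0,0, 0,0,0,0,0]' && python3 -m crank '[0,0,0,0,0, 0,0,0,0,0, 0,0,0,0,0, 0,0,0,0,0, 0,0,0,0,0, 0,0,0,0,0, 0,0,0,0,0, 0,0,0,0,0]' && python3 -m crank '[0,0,0,0.15,0, 0,0,0,0.15,0, 0,0,0,0.15,0, 0,0,0,0.15,0, 0,0,0,0.1,0, 0,0,0,0.05,0, 0,0,0,0,0, 0,0,0,0,0]'
```

```text
time_s: 70.38
position: [0.5907, 0.3151, 0.097]
tool_rot: [[-1.0, 0.001, 0.001], [0.001, 1.0, 0.0], [-0.001, 0.0, -1.0]]
ft_force: [-0.7, 0.2, 5.2]
grip_width: -0.0002
gripper_force: 2.7
time_s: 71.05
position: [0.5907, 0.3151, 0.0971]
tool_rot: [[-1.0, 0.001, 0.001], [0.001, 1.0, 0.0], [-0.001, 0.0, -1.0]]
ft_force: [0.1, 1.5, 4.9]
grip_width: -0.0003
gripper_force: 2.7
time_s: 71.72
position: [0.5907, 0.3151, 0.0971]
tool_rot: [[-1.0, 0.001, 0.001], [0.001, 1.0, 0.0], [-0.001, 0.0, -1.0]]
ft_force: [0.2, -0.3, 4.2]
grip_width: -0.0
gripper_force: 2.7
time_s: 72.38
position: [0.5908, 0.3152, 0.0909]
tool_rot: [[-1.0, 0.001, 0.002], [0.001, 1.0, 0.001], [-0.002, 0.001, -1.0]]
ft_force: [-2.6, -1.1, 13.6]
grip_width: -0.0001
gripper_force: 6.9
```

Nearly there: 1–1.5 mm further to the hard stop, then release.

```bash
python3 -m crank '[0,0,0,0.05,0, 0,0,0,0.05,0, 0,0,0,0.04,0, 0,0,0,0,0, 0,0,0,0,0, 0,0,0,0,0, 0,0,0,0,0, 0,0,0,0,0]'
```

```text
time_s: 73.05
position: [0.5909, 0.3152, 0.0898]
tool_rot: [[-1.0, 0.001, 0.002], [0.001, 1.0, 0.001], [-0.002, 0.001, -1.0]]
ft_force: [-3.6, -0.7, 16.5]
grip_width: -0.0001
gripper_force: 7.6
```

```bash
python3 -m crank '[0,0,0,0.05,0, 0,0,0,0.03,0, 0,0,0,0,0, 0,0,0,0,0, 0,0,0,0,0, 0,0,0,0,0, 0,0,0,0,0, 0,0,0,0,0]'
```

```text
time_s: 73.72
position: [0.5909, 0.3152, 0.0897]
tool_rot: [[-1.0, 0.001, 0.003], [0.001, 1.0, 0.001], [-0.003, 0.001, -1.0]]
ft_force: [-4.5, -2.5, 18.9]
grip_width: 0.0001
gripper_force: 9.6
```

Position stalls while the force rises, so it is fully down. Now I'll let it up and retreat.

```bash
python3 -m crank '[0,0,0,-0.3,0, 0,0,0,-0.4,0, 0,0,0,-0.6,0, 0,0,0,-1,0, 0,0,0,-2,0, 0,0,0,-3,0, 0,0,0,-3,0, 0,0,0,-3,0]' && python3 -m crank '[0,1,0.5,-2,0, 0,2,1,0,0, 0,3,1,0,0, 0,3,1,0,0, 0,3,1,0,0, 0,3,1,0,0, 0,1,0,0,0, 0,0,0,0,0]'
python3 - <<'E'
from h import *
st();a=shot("top");b=shot("scene")
for q,z in(("guard_knob",.139),("button_top",.104),("ring_worn_mid",.0095),("mug",.09),("cleaner",.19),("jar",.1)):
    for im in(a,b): print(q,[(round(d["score"],2),np.round(np.array(d["at"])*[640,480]).tolist(),np.round(at(im,d["at"][0]*640,d["at"][1]*480,z),3).tolist()) for d in spotter.look_for(im,q)[:2]])
E
```

```text
time_s: 74.38
position: [0.5901, 0.3148, 0.2209]
tool_rot: [[-1.0, 0.001, -0.002], [0.001, 1.0, -0.001], [0.002, -0.001, -1.0]]
ft_force: [0.4, 0.7, 0.6]
grip_width: 0.0
gripper_force: 0.0
time_s: 75.05
position: [0.4284, 0.3706, 0.2403]
tool_rot: [[-1.0, -0.002, -0.001], [-0.002, 1.0, -0.0], [0.001, -0.0, -1.0]]
ft_force: [0.1, -0.0, -0.9]
grip_width: -0.0001
gripper_force: 0.0
t 75.05 p [0.4284 0.3706 0.2403] F [ 0.1 -0.  -0.9] w -0.0001 g 0.0
guard_knob [(0.83, [253.0, 224.0], [0.59, 0.135, 0.139]), (0.49, [404.0, 128.0], [0.73, -0.161, 0.139])]
guard_knob [(0.98, [344.0, 309.0], [0.634, 0.159, 0.139])]
button_top [(0.56, [159.0, 243.0], [0.589, 0.313, 0.104])]
button_top [(0.89, [427.0, 350.0], [0.592, 0.313, 0.104])]
ring_worn_mid [(0.52, [242.0, 349.0], [0.38, 0.2, 0.009])]
ring_worn_mid [(0.54, [427.0, 266.0], [0.368, 0.193, 0.009])]
mug [(0.7, [319.0, 340.0], [0.375, 0.049, 0.09]), (0.17, [161.0, 244.0], [0.59, 0.314, 0.09])]
mug [(0.69, [373.0, 223.0], [0.402, 0.064, 0.09]), (0.65, [346.0, 307.0], [0.603, 0.143, 0.09])]
cleaner [(0.61, [342.0, 120.0], [0.74, -0.044, 0.19])]
cleaner [(0.72, [201.0, 316.0], [0.82, -0.002, 0.19]), (0.65, [426.0, 350.0], [0.637, 0.323, 0.19])]
jar [(0.8, [408.0, 129.0], [0.744, -0.178, 0.1]), (0.63, [318.0, 338.0], [0.379, 0.051, 0.1])]
jar [(0.88, [166.0, 284.0], [0.786, -0.156, 0.1]), (0.66, [460.0, 289.0], [0.437, 0.294, 0.1])]
```

Everything is in place and the bystanders are unmoved, so I'm handing in.

```bash
python3 -c "
from rig import env
print(env.close_job())"
```

```text
the job is handed in; nothing more can be done
None
```

The job is handed in at about 75 s: worn ring in the tray, four rings on the spindle largest first, guard back flat, button held halfway 2 s, then pressed fully and released; mug, bottle and jar unmoved; no verdict was returned.

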